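# Index the filter carriage, fill its empty pockets and cover it

## Task

Unlock the lever of the indexing slide, slide the carriage until its pointer stands at the flag, and lock it there again. Then put a spare filter into every empty pocket of the carriage, leaving the filters already fitted in their pockets; finally lower the cover plate over the two locating pins until it lies flush on the nest, and let go.

Things in the scene. Friction and masses are not known exactly. Their poses are not given: they have to be found in the camera images.
- slide_base: dark steel bed of the indexing slide, bolted down, 145 x 382 mm, 12 mm thick; origin on the table under its middle, z up; the carriage travels along its y axis. A row of upright lock pins (16 mm thick, 24 mm apart) stands on its +y end
- carriage (a joint): travel of the carriage in m, 0 (start, +y end of the bed) to 0.104, growing towards the bed's -y; slides with about 4 N when unlocked. The lock holds at every 24 mm of travel (0, 0.024, ...), with about 1 mm of play, and the flag always stands at one of these; locking draws the carriage into the nearest one from a few mm away if the knob is held lightly
- nest (a point): centre of the aluminium nest on the carriage, at the height of its wall tops (60 mm over the table); axes as the bed's. The nest is 120 x 208 mm (x, y); two 19 mm walls along y at its front and rear rise 28 mm above the pocket floors. Two 9 mm locating pins with tapered tips stand 16 mm above the wall tops, at (x, y) = (+48, -50) and (-48, +50) mm in this frame
- push_post (a point): top centre of the black upright round post (18 mm diameter, 41 mm tall) on the carriage's +y end, meant for pulling the carriage along; the lug it stands on is 41 mm below this point
- lock_lever (a joint): lock lever in rad: 0 locked (its pawl sits between two lock pins, the carriage cannot slide), 0.75 is the open stop; free to slide from about 0.4. Grows clockwise seen from above; stiff (about 1.2 N at the knob), stays where it is left. It may stand up to 0.06 when locked
- lever_knob (a point): top centre of the black upright knob (20 mm diameter, 36 mm tall) at the end of the lock lever, 90 mm from the pivot, which it overhangs towards the bed's +y end; the lever's steel arm is 34 mm below this point. Rides with lever and carriage
- lever_pivot (a point): pivot of the lock lever (vertical axis) on the carriage's lug
- pointer (a point): tip of the small steel pointer on the carriage's front (-x) face
- flag: the mark: a small upright steel flag with a pointed top, 16 mm wide, 35 mm tall, screwed at one of three stations on the bed's front ledge (two plain screw heads fill the others); origin at its foot, axes as the bed's. The carriage is at the mark when pointer has the same y as the flag in the bed's frame
- cover: aluminium cover plate 120 x 184 x 6 mm (x, y, z) with two 14 mm holes at (-48, +50) and (+48, -50) mm, origin at the centre of its underside; a half turn fits as well. A black bar handle stands in its middle: 50 mm along x, 14 mm along y, from 6 to 36 mm above the underside. About 0.4 kg
- pocket_1 (a point): where the centre of a filter seated in pocket 1 of 4 must be, 13 mm above the pocket's floor (floor 32 mm over the table; numbered towards +y, 52 mm apart), axes as the bed's; a filter lies in it along x. The pocket is 82 mm long and 33 mm wide, between ribs 8 mm high; 3.5 mm of play each way across y and 5 mm along x for a filter
- pocket_2 (a point): where the centre of a filter seated in pocket 2 of 4 must be, 13 mm above the pocket's floor (floor 32 mm over the table; numbered towards +y, 52 mm apart), axes as the bed's; a filter lies in it along x. The pocket is 82 mm long and 33 mm wide, between ribs 8 mm high; 3.5 mm of play each way across y and 5 mm along x for a filter
- pocket_3 (a point): where the centre of a filter seated in pocket 3 of 4 must be, 13 mm above the pocket's floor (floor 32 mm over the table; numbered towards +y, 52 mm apart), axes as the bed's; a filter lies in it along x. The pocket is 82 mm long and 33 mm wide, between ribs 8 mm high; 3.5 mm of play each way across y and 5 mm along x for a filter
- pocket_4 (a point): where the centre of a filter seated in pocket 4 of 4 must be, 13 mm above the pocket's floor (floor 32 mm over the table; numbered towards +y, 52 mm apart), axes as the bed's; a filter lies in it along x. The pocket is 82 mm long and 33 mm wide, between ribs 8 mm high; 3.5 mm of play each way across y and 5 mm along x for a filter
- fitted_1: in-line gas filter, 72 mm long along its own x: a steel square body 44 mm long and 26 x 26 mm across, with round brass ends; origin at its centre; about 0.15 kg; either end may lead and any side may be up; one that already lies in pocket 1 (absent: that pocket is empty)
- fitted_2: in-line gas filter, 72 mm long along its own x: a steel square body 44 mm long and 26 x 26 mm across, with round brass ends; origin at its centre; about 0.15 kg; either end may lead and any side may be up; one that already lies in pocket 2 (absent: that pocket is empty)
- fitted_3: in-line gas filter, 72 mm long along its own x: a steel square body 44 mm long and 26 x 26 mm across, with round brass ends; origin at its centre; about 0.15 kg; either end may lead and any side may be up; one that already lies in pocket 3 (absent: that pocket is empty)
- fitted_4: in-line gas filter, 72 mm long along its own x: a steel square body 44 mm long and 26 x 26 mm across, with round brass ends; origin at its centre; about 0.15 kg; either end may lead and any side may be up; one that already lies in pocket 4 (absent: that pocket is empty)
- spare_1: in-line gas filter, 72 mm long along its own x: a steel square body 44 mm long and 26 x 26 mm across, with round brass ends; origin at its centre; about 0.15 kg; either end may lead and any side may be up; a loose spare, lying on the table on the robot's right, between a gas tube stand (up to 170 mm tall, behind the cover plate) and a bench vise (250 mm tall, further right)
- spare_2: in-line gas filter, 72 mm long along its own x: a steel square body 44 mm long and 26 x 26 mm across, with round brass ends; origin at its centre; about 0.15 kg; either end may lead and any side may be up; a loose spare, lying on the table on the robot's right, between a gas tube stand (up to 170 mm tall, behind the cover plate) and a bench vise (250 mm tall, further right)
- spare_3: in-line gas filter, 72 mm long along its own x: a steel square body 44 mm long and 26 x 26 mm across, with round brass ends; origin at its centre; about 0.15 kg; either end may lead and any side may be up; a loose spare, lying on the table on the robot's right, between a gas tube stand (up to 170 mm tall, behind the cover plate) and a bench vise (250 mm tall, further right)
Not all that is in view belongs to the job. Leave any brown look-alike of the spare_2 alone.

How it is judged:
By the outcome, as a careful person would: the job done as asked, in the order asked, and still so for the second after the job is handed in, with the robot touching nothing.
Of fitted_1, fitted_2, fitted_3, fitted_4 only 1 to 2 are there at a start; the rules pass over those that are not, and their reading is None.
At some moment in a run one of spare_1, spare_2, spare_3 may be knocked a few centimetres aside while the robot is not near it.
Once in a run the grip may slacken for a moment while it holds something.
It also fails if it takes over 208 s, if anything falls off the work surface, if the arm or the gripper's body presses on something with over 40 N, if the wrist force passes 120 N, or if a joint passes its speed limit or range.

## Robot

A 7-joint arm with a two-finger parallel gripper is mounted at the origin on a cart in front of the work surface, level with it; the furniture and walls round the work are solid. World frame = base frame: x ahead of the robot, y to its left, z up, the work surface at z = 0. Lengths are in mm, angles in degrees, forces in N, time in s.
With the tool pointing down it reaches from about 425 to 875 mm from the base axis. Payload 8.4 kg.
Tool frame: the origin (TCP) lies at the very end of the fingers, on their centre line; the grasp point (between the pads) lies 19 mm behind it (arm.pinch_z is the z of the grasp point in the tool frame, in mm); z points along the fingers, y is the line along which they close (so a half turn about z gives the same grasp; the last joint's range is limited). The gripper opens to 87 mm and grips with 3 to 60 N. Pads are 19 mm wide; open, the fingers measure 117 mm over their backs; the gripper's body (75 mm by 190 mm) begins 51 mm behind the grasp point.
Start: joints at [63.415, 19.091, 2.286, 83.961, -0.768, 76.965, -3.352], TCP at [231.872, -607.206, 222.546] pointing down, gripper open.
Joint ranges: [-147.57, 147.57], [-21.85, 119.76], [-74.77, 79.35], [14.55, 137.4], [-85.83, 265.84], [4.83, 119.75], [-152.11, 152.11]. Speed limits (degrees/s): [127.2, 127.2, 159.86, 159.86, 180, 180, 180].

## Interface

Orientations are given as a 3x3 rotation matrix whose columns are the frame's x, y, z axes.
In Python, from plant import arm gives the robot as it stands.
- The arm moves only by the tool jog_arm, never from a script. Its arguments are lists of equal length, an entry for each row: "grip": the opening, from -1 (shut) to 1 (fully open); "dp": the shift along the world's x, y, z each as a share of 15 cm, from -1 to 1, a list of three; "turn": the turn about the world's z as a share of 180 degrees, from -1 to 1. A call has 1 to 10 rows; each row is the pose to reach, as a shift and turn from the pose commanded when the call began, turning the shorter way round; what a row does not reach only later rows make up. A row lasts 1/8 s, in which the tool goes at most 62.5 mm and 10.7 degrees, less where a joint would pass 70% of its speed; a pose out of reach is approached as far as the arm can. A call with a number of a shift or a turn outside -1 to 1 is refused whole. A call with a gripper value outside its range is refused whole. The fingers move at their own pace and stop on an object; "force" is the grip in N (left out, the last holds). Time passes only in rows, so rows that repeat a pose let the fingers close. It gives the time, the measured TCP pose, the force, the opening and the grip force at its end, in the units of the state.
- arm.state(): the state, without advancing time (a new reading comes with each control period).
- arm.read_camera(name): name is "scene" or "side" or "wrist"; returns (picture, depth): 480x640x3 uint8, blue, green, red; 480x640 float32, mm along the optical axis (not along the pixel's ray), 0 where there is no reading.
- arm.camera_params(name): a dict with "intrinsics" (3x3 intrinsics, pixels), "world_to_cam" (4x4, takes a point from world to camera coordinates). Camera axes: x right, y down, z forward; pixel columns grow to the right and rows downward; lengths in mm; the calibration is good to about 2 mm. A picture is of the moment at which its call begins: read the wrist's pose just before it. camera_params takes no time and is no camera call; for the wrist camera it gives the pose at the moment of the call.
- arm.close_job(): hands the job in; it is judged then, once.
The state is a dict: "time_s": time; "joint_pos": joint angles; "joint_vel": joint speeds; "joint_efforts": joint torques, N m; "ee_pos": TCP position; "tool_rot": TCP orientation; "contact_force": force on the tool from outside, world axes, zero at the start; "ft_torque": the same for the moment, N m; "gripper_width": finger opening in mm; "gripper_force": force on a finger pad.
Only numpy, scipy, OpenCV 4.12 (cv2) and the standard library are available. Lean on these libraries where they do the work, as an engineer would, in place of code of your own. Each camera call takes 0.05 s, during which the arm holds its last target. There are 200 camera calls.

## Working session

There is one attempt and no reset: what is moved stays moved. The work goes in short steps, Python scripts to look and compute and a tool call to move; the robot and the scene stay as the last step left them, time stands still between calls to the robot, and variables do not carry over. Pictures are saved under pics/ and viewed, at most 14 in all, crops included, and the job is handed in when it is done.

Besides the shell and the picture viewer there is one more tool, called after "Emit:" by a JSON object that holds its "api" and its "payload", one argument or row to a line. jog_arm: Moves the arm, as the interface text tells. Shift numbers are shares of 15 cm and turn numbers shares of 180 degrees, none past 1 either way. Its arguments: {"type":"object","properties":{"grip":{"type":"array","items":{"type":"number"}},"dp":{"type":"array","items":{"type":"array","items":{"type":"number","minimum":-1,"maximum":1}}},"turn":{"type":"array","items":{"type":"number","minimum":-1,"maximum":1}},"force":{"type":"number"}},"required":["grip","dp","turn"]}

```bash
ls; mkdir -p pics; cat > h.py <<'E'
import numpy as np, cv2
from plant import arm
def grab(n):
    p=arm.camera_params(n); im,d=arm.read_camera(n)
    return im,d,np.array(p["intrinsics"]),np.array(p["world_to_cam"])
def cloud(d,K,T):
    v,u=np.mgrid[0:480,0:640]
    P=np.stack([(u-K[0,2])/K[0,0]*d,(v-K[1,2])/K[1,1]*d,d],-1)
    R,t=T[:3,:3],T[:3,3]
    W=(P-t)@R
    W[d<=0]=np.nan
    return W
def plane(uv,z,K,T):
    R,t=T[:3,:3],T[:3,3]; c=-R.T@t
    r=R.T@np.linalg.inv(K)@np.array([uv[0],uv[1],1.])
    return c+r*(z-c[2])/r[2]
def proj(p,K,T):
    q=K@(T[:3,:3]@np.array(p,float)+T[:3,3]); return q[:2]/q[2]
E
python3 - <<'E'
from h import *
for n in ("scene","side"):
    im,d,K,T=grab(n); cv2.imwrite(f"pics/{n}0.png",im); np.savez(f"{n}0.npz",im=im,d=d,K=K,T=T)
    print(n,K[0,0],(-T[:3,:3].T@T[:3,3]).round(),T[2,:3].round(2),(d>0).mean())
print(arm.state()); print(arm.pinch_z)
E
```

```text
pics
scene 541.1493588053936 [-511. -917.  842.] [ 0.65  0.59 -0.48] 0.9959700520833333
side 539.86303790178 [  505. -1210.   847.] [-0.02  0.84 -0.54] 0.9958561197916667
{'time_s': 0.1, 'joint_pos': array([63.41526674, 19.12903944,  2.2837286 , 84.00492549, -0.7656781 ,
       76.96780311, -3.35253377]), 'joint_vel': array([ 0.0564793 , -0.05086141,  0.00879504, -0.12372874, -0.01940438,
       -0.06910205,  0.08906036]), 'joint_efforts': array([ 4.59136820e-03, -6.57814050e+01,  1.34031124e+00, -4.04707181e+01,
       -5.97001263e-02,  4.10289760e-02,  4.46231331e-05]), 'ee_pos': array([ 231.70796971, -606.83645992,  221.74215558]), 'tool_rot': array([[ 9.34200375e-01,  3.56748123e-01, -6.60198099e-04],
       [ 3.56748710e-01, -9.34199396e-01,  1.35916476e-03],
       [-1.31877188e-04, -1.50525705e-03, -9.99998858e-01]]), 'contact_force': array([-0.3853971 ,  0.21473096, -0.50960676]), 'ft_torque': array([ 0.01984433,  0.05804669, -0.00838124]), 'gripper_force': 0.0, 'gripper_width': 87.09267715510795}
-18.700000000000003
```

View pics/scene0.png

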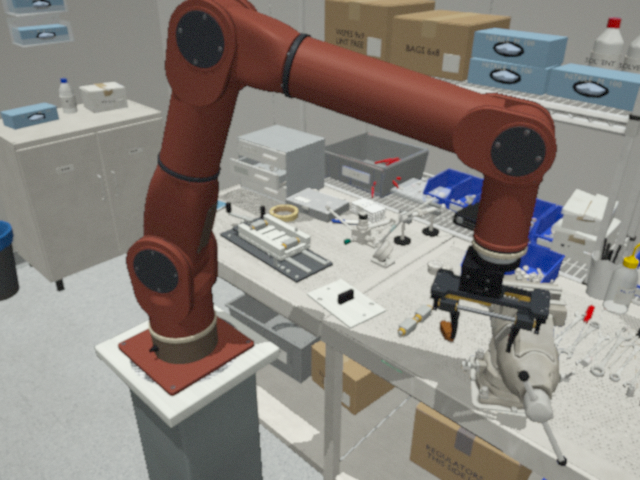

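View pics/side0.png

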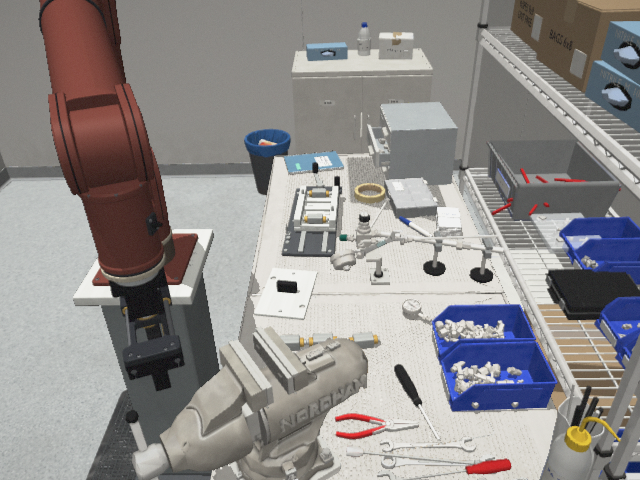

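The scene view shows the slide at about (275,245), the cover at (346,300), a filter at (413,320) and a brown look-alike at (448,330). The side view shows the slide at (315,215), the cover at (287,288) and three filters in a row at (290,338), (320,338) and (362,340).

```bash
python3 - <<'E'
from h import *
for n,pts in (("scene",[(250,236),(346,296),(413,320),(448,330),(228,208),(263,210),(500,395)]),("side",[(315,167),(337,182),(318,194),(316,218),(287,286),(290,340),(320,339),(362,340),(345,360),(285,340),(375,270),(410,308),(365,218),(340,260),(300,245)])):
    z=np.load(n+"0.npz"); W=cloud(z["d"],z["K"],z["T"])
    for p in pts: print(n,p,W[p[1],p[0]].round())
p=arm.camera_params("wrist"); T=np.array(p["world_to_cam"]); print(p["intrinsics"],(-T[:3,:3].T@T[:3,3]).round(),T[:3,:3].round(2))
z=np.load("side0.npz"); cv2.imwrite("pics/sc.png",np.hstack([cv2.resize(z["im"][150:270,260:400],None,fx=3,fy=3)[:, :400],cv2.resize(z["im"][310:370,260:400],None,fx=2.8,fy=6)]))
E
```

```text
scene (250, 236) [404. 249.  45.]
scene (346, 296) [ 384. -162.   30.]
scene (413, 320) [ 424. -347.   27.]
scene (448, 330) [ 450. -430.   27.]
scene (228, 208) [448. 411.  71.]
scene (263, 210) [519. 319.  71.]
scene (500, 395) [ 337. -624.   29.]
side (315, 167) [451. 408.  78.]
side (337, 182) [522. 311.  71.]
side (318, 194) [463. 272.  50.]
side (316, 218) [459. 117.  56.]
side (287, 286) [ 393. -163.   30.]
side (290, 340) [ 410. -347.   26.]
side (320, 339) [ 476. -348.   29.]
side (362, 340) [ 566. -350.   27.]
side (345, 360) [ 523. -571.  194.]
side (285, 340) [ 400. -348.   27.]
side (375, 270) [615. -71.   7.]
side (410, 308) [ 682. -249.   29.]
side (365, 218) [587. -62. 160.]
side (340, 260) [ 522. -185.  122.]
side (300, 245) [416.  29.  22.]
[[412.44568358   0.         321.77845121]
 [  0.         412.44568358 239.18350559]
 [  0.           0.           1.        ]] [ 295. -583.  385.] [[ 0.36 -0.93 -0.  ]
 [-0.91 -0.35  0.24]
 [-0.23 -0.09 -0.97]]
```

View pics/sc.png

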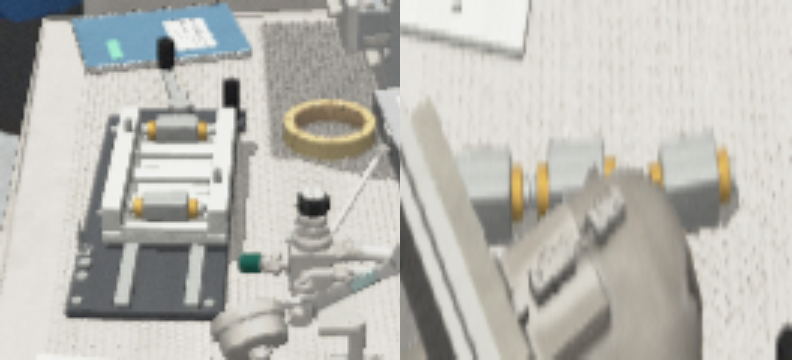

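Emit:
{"api": "jog_arm", "payload": {
  "grip": [1,1,1,1,1,1,1,1],
  "dp": [
    [0,0,0.4],
    [0,0,0.8],
    [0,0,1],
    [0,0.4,1],
    [0.3,0.7,1],
    [0.6,1,1],
    [1,1,1],
    [1,1,1]
  ],
  "turn": [0,0,0,-0.05,-0.116,-0.116,-0.116,-0.116]
}}

```text
time_s: 1.1
ee_pos: [386.7, -454.1, 371.1]
tool_rot: [[1.0, 0.008, 0.0], [0.008, -1.0, 0.003], [0.0, -0.003, -1.0]]
contact_force: [-1.0, -0.1, -0.8]
gripper_width: 87.1
gripper_force: 0.0
```

Emit:
{"api": "jog_arm", "payload": {
  "grip": [1,1,1,1,1],
  "dp": [
    [0.1,0.35,0],
    [0.2,0.7,0],
    [0.2,0.8,0],
    [0.2,0.8,0],
    [0.2,0.8,0]
  ],
  "turn": [0,0,0,0,0]
}}

```text
time_s: 1.72
ee_pos: [410.8, -339.0, 372.3]
tool_rot: [[1.0, -0.002, -0.001], [-0.002, -1.0, -0.0], [-0.001, 0.0, -1.0]]
contact_force: [0.6, -0.2, -0.1]
gripper_width: 87.1
gripper_force: 0.0
```

```bash
python3 - <<'E'
from h import *
im,d,K,T=grab("wrist"); cv2.imwrite("pics/w1.png",im); np.savez("w1.npz",im=im,d=d,K=K,T=T)
print(arm.state()["ee_pos"],arm.state()["tool_rot"].round(3))
E
```

```text
[ 410.93330473 -339.02680335  372.24338066] [[ 1.    -0.002 -0.001]
 [-0.002 -1.    -0.   ]
 [-0.001  0.    -1.   ]]
```

View pics/w1.png

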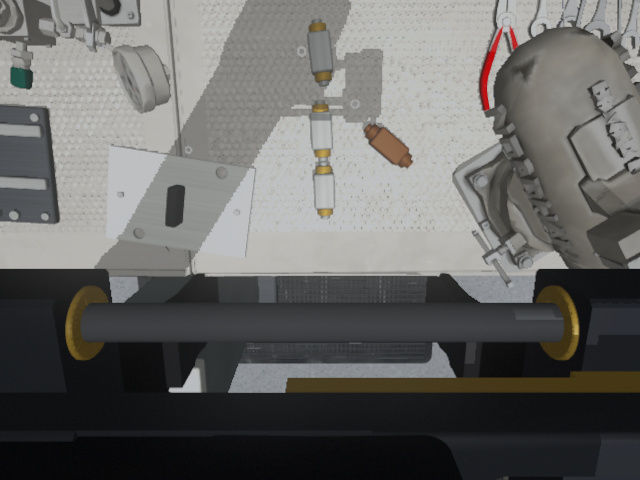

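Wrist view: spares at (320,50), (321,132) and (324,190), brown look-alike at (388,145) on its own diagonal, cover at (180,200) with its handle at (176,205). Next I'll look at the slide.

Emit:
{"api": "jog_arm", "payload": {
  "grip": [1,1,1],
  "dp": [
    [0,0.4,0],
    [0,0.8,0],
    [0,1,0]
  ],
  "turn": [0,0,0]
}}

```text
time_s: 2.15
ee_pos: [411.9, -185.5, 372.7]
tool_rot: [[1.0, 0.001, 0.0], [0.001, -1.0, 0.0], [0.0, -0.0, -1.0]]
contact_force: [0.4, -0.9, 0.7]
gripper_width: 87.1
gripper_force: 0.0
```

Emit:
{"api": "jog_arm", "payload": {
  "grip": [1,1,1],
  "dp": [
    [0,0.4,0],
    [0,0.8,0],
    [0,1,0]
  ],
  "turn": [0,0,0]
}}

```text
time_s: 2.52
ee_pos: [411.9, -35.2, 372.8]
tool_rot: [[1.0, 0.002, 0.001], [0.002, -1.0, 0.0], [0.001, -0.0, -1.0]]
contact_force: [0.8, 0.0, -1.0]
gripper_width: 86.9
gripper_force: 0.0
```

Emit:
{"api": "jog_arm", "payload": {
  "grip": [1,1,1],
  "dp": [
    [0,0.4,0],
    [0,0.8,0],
    [0,1,0]
  ],
  "turn": [0,0,0]
}}

```text
time_s: 2.9
ee_pos: [411.9, 115.0, 372.8]
tool_rot: [[1.0, 0.002, 0.001], [0.002, -1.0, 0.001], [0.001, -0.001, -1.0]]
contact_force: [0.2, -0.9, -1.0]
gripper_width: 87.2
gripper_force: 0.0
```

Emit:
{"api": "jog_arm", "payload": {
  "grip": [1,1,1,1,1],
  "dp": [
    [0,0.4,0],
    [0,0.8,0],
    [0,1,0],
    [0,1,0],
    [0,1,0]
  ],
  "turn": [0,0,0,0,0]
}}

```text
time_s: 3.52
ee_pos: [412.8, 261.3, 372.3]
tool_rot: [[1.0, -0.002, -0.001], [-0.002, -1.0, -0.0], [-0.001, 0.0, -1.0]]
contact_force: [0.1, 0.3, -0.2]
gripper_width: 87.2
gripper_force: 0.0
```

```bash
python3 - <<'E'
from h import *
im,d,K,T=grab("wrist"); cv2.imwrite("pics/w2.png",im); np.savez("w2.npz",im=im,d=d,K=K,T=T)
print(arm.state()["ee_pos"],arm.state()["tool_rot"].round(3))
E
```

```text
[412.77560336 261.1026885  372.41124541] [[ 1.    -0.002 -0.   ]
 [-0.002 -1.    -0.   ]
 [-0.     0.    -1.   ]]
```

View pics/w2.png

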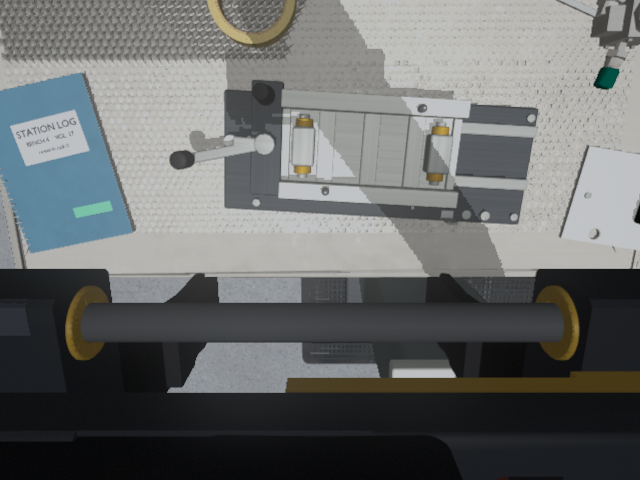

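The slide view shows the post at (263,93), knob at (181,160), pivot at (264,143), locating pins at (422,108) and (325,191), filters in pockets 4 (302,147) and 1 (437,155), so 2 and 3 are empty. The flag is somewhere on the front ledge at about (410-490,212), so I'll zoom in there.

```bash
python3 - <<'E'
from h import *
z=np.load("w2.npz"); s=np.load("scene0.npz")
a=cv2.resize(z["im"][185:230,390:550],None,fx=5,fy=5,interpolation=cv2.INTER_CUBIC)
b=cv2.resize(s["im"][195:285,210:340],(800,360),interpolation=cv2.INTER_CUBIC)
cv2.imwrite("pics/c2.png",np.vstack([a,b]))
W=cloud(z["d"],z["K"],z["T"])
# table height check, bed corners
for p in [(150,30),(300,235),(495,130),(302,147),(302,97),(263,90),(181,158),(264,143),(422,106),(325,190)]: print(p,W[p[1],p[0]].round(1))
E
```

```text
(150, 30) [6.015e+02 4.651e+02 3.000e-01]
(300, 235) [351.5 290.8   1.4]
(495, 130) [486.   53.2  21.9]
(302, 147) [467.4 283.9  59.9]
(302, 97) [520.8 283.2  59.6]
(263, 90) [526.  322.8  80.8]
(181, 158) [457.  411.4  88.7]
(264, 143) [471.8 326.9  56.7]
(422, 106) [510.3 154.8  74.3]
(325, 190) [420.8 258.1  74. ]
```

View pics/c2.png

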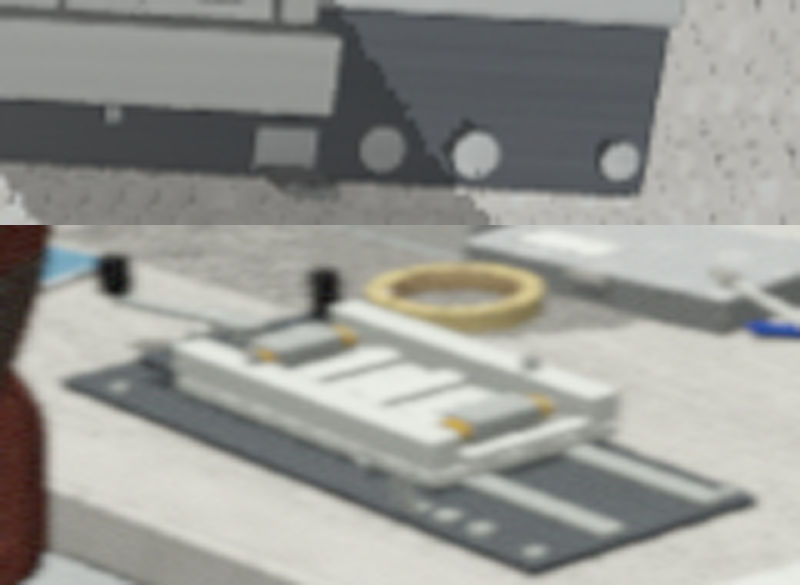

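The crop shows the pointer at wrist px (412.6,208) and the flag's top at (447,214). Two plain screw heads are at (466,215) and (485,216), and a bed bolt at (514,217).

```bash
python3 - <<'E'
from h import *
z=np.load("w2.npz"); im,d,K,T=[z[k] for k in("im","d","K","T")]
W=cloud(d,K,T)
reg=np.zeros((480,640),bool); reg[80:230,200:560]=1
m=(W[...,2]>7)&(W[...,2]<16)&reg
m=cv2.morphologyEx(m.astype(np.uint8),cv2.MORPH_OPEN,np.ones((3,3)))
n,l,st,_=cv2.connectedComponentsWithStats(m); keep=np.isin(l,[i for i in range(1,n) if st[i,4]>40])
P=W[keep][:,:2].astype(np.float32); print(len(P),cv2.minAreaRect(P))
# wall tops
m=(W[...,2]>56)&(W[...,2]<64)&reg
m=cv2.morphologyEx(m.astype(np.uint8),cv2.MORPH_OPEN,np.ones((3,3)))
n,l,st,_=cv2.connectedComponentsWithStats(m)
for i in range(1,n):
    if st[i,4]>300: print(st[i],cv2.minAreaRect(W[l==i][:,:2].astype(np.float32)),np.nanmedian(W[l==i][:,2]))
print("ptr",W[206:211,410:416,2].round()); print("flag",W[211:219:2,440:456:2,2].round())
for p,h in [((412.6,208),35),((447,214.5),47),((263,92),81),((181.5,159.5),89)]: print(p,plane(p,h,K,T).round(1))
# dark circles post and knob top
g=im.max(2)<60
for nme,(a,b,c,e) in dict(post=(80,110,245,285),knob=(145,175,165,200)).items():
    mm=np.zeros_like(g); mm[a:b,c:e]=1; mm&=g&(W[...,2]>60)
    print(nme,mm.sum(),np.nanmedian(W[mm],0).round(1),np.nanpercentile(W[mm][:,2],[50,90,99]), np.argwhere(mm).mean(0))
z=np.load("w1.npz"); im,d,K,T=[z[k] for k in("im","d","K","T")]
W=cloud(d,K,T)
reg=np.zeros((480,640),bool); reg[10:225,290:350]=1
m=(W[...,2]>10)&reg
for a,b in((15,88),(95,158),(162,220)):
    mm=m.copy(); mm[:a]=0; mm[b:]=0; print("spare",cv2.minAreaRect(W[mm][:,:2].astype(np.float32)),np.nanmedian(W[mm],0))
reg[:]=0; reg[140:260,100:260]=1
m=(W[...,2]>3)&(W[...,2]<25)&reg; print("cover",cv2.minAreaRect(W[m][:,:2].astype(np.float32)),np.nanmedian(W[m],0))
m=(W[...,2]>25)&reg; print("handle",cv2.minAreaRect(W[m][:,:2].astype(np.float32)),np.nanmedian(W[m],0))
for y in (140,150,160,170):
  pass
E
```

```text
11313 ((450.4098205566406, 193.24581909179688), (381.31103515625, 145.4405975341797), 86.63624572753906)
[ 281   89  190   30 3375] ((513.79150390625, 202.70736694335938), (207.86557006835938, 19.192108154296875), 86.60731506347656) 60.7330224827555
[291 126  24  41 872] ((468.31451416015625, 283.82061767578125), (25.501033782958984, 44.312644958496094), 87.25641632080078) 58.57660070264036
[427 135  26  40 862] ((458.76495361328125, 128.34034729003906), (25.593276977539062, 43.128211975097656), 86.32665252685547) 58.62384750855778
[ 278  182  180   26 2918] ((413.0024108886719, 209.02169799804688), (207.5466766357422, 19.378887176513672), 86.66703796386719) 60.70289784266434
ptr [[26. 30. 29. 31. 11. 12.]
 [27. 30. 30. 29. 13. 12.]
 [28. 30. 29. 29. 13. 12.]
 [12. 30. 30. 30. 12. 13.]
 [13. 13. 14. 11. 13. 13.]]
flag [[13. 15. 17. 16. 15. 17. 18. 12.]
 [15. 16. 16. 18. 16. 15. 17. 14.]
 [18. 16. 17. 16. 18. 19. 16. 12.]
 [16. 17. 17. 17. 19. 16. 18. 13.]]
(412.6, 208) [393.5 150.3  35. ]
(447, 214.5) [387.6 111.2  47. ]
(263, 92) [524.  322.8  81. ]
(181.5, 159.5) [455.4 410.9  89. 
[... 223 characters left out ...]
675868988037) [ 570.33963676 -336.92239144   26.00097815]
spare ((485.3818359375, -337.4432067871094), (67.3832015991211, 25.917335510253906), 3.1569325923919678) [ 484.36211785 -337.83724045   26.06259956]
spare ((410.60675048828125, -341.011962890625), (71.73334503173828, 25.996292114257812), 1.4514800310134888) [ 412.56289228 -341.41356456   25.98436238]
cover ((396.5296936035156, -153.59689331054688), (203.30447387695312, 153.59457397460938), 89.31126403808594) [ 396.29744377 -157.84270006    6.79064806]
handle ((393.162353515625, -154.13514709472656), (14.382543563842773, 49.86024856567383), 80.3208236694336) [ 394.0675762  -156.00702715   36.2274557 ]
  return np.nanmean(a, axis, out=out, keepdims=keepdims)
  return np.nanmean(a, axis, out=out, keepdims=keepdims)
<stdin>:21: RuntimeWarning: Mean of empty slice.
  ret = um.true_divide(
```

```bash
python3 - <<'E'
from h import *
z=np.load("w2.npz"); im,d,K,T=[z[k] for k in("im","d","K","T")]
W=cloud(d,K,T)
for n,(a,b,c,e),h in (("post",(70,120,240,290),78),("knob",(140,180,160,205),84),("pivot",(125,160,245,285),48)):
    m=np.zeros((480,640),bool); m[a:b,c:e]=1; m&=W[...,2]>h
    print(n,m.sum(),cv2.minAreaRect(W[m][:,:2].astype(np.float32)),np.nanmedian(W[m],0).round(1))
u=np.array([-.0586*0+.9983,-.0586]);y=np.array([.0586,.9983])
p=plane((412.6,208),30,K,T)[:2]
for f,h in(((447,214.5),17),((466,215),15),((485,216),15)): print("travel",(p-plane(f,h,K,T)[:2])@y)
print(W[140:180:4,196:250:6,2].round())
for n in("scene","side"):
  z=np.load(n+"0.npz");print(n,[proj(q,z["K"],z["T"]).round(1) for q in ((455,411,89),(524,323,81))])
E
```

```text
post 242 ((524.4510498046875, 325.8797912597656), (17.175016403198242, 16.888978958129883), 86.23040008544922) [524.4 325.9  81.6]
knob 275 ((454.5597839355469, 415.4359436035156), (19.094039916992188, 18.734676361083984), 16.298057556152344) [454.9 414.7  88.6]
pivot 498 ((470.7550048828125, 332.43719482421875), (33.363773345947266, 22.277860641479492), 88.59027862548828) [470.7 331.   56.2]
travel 47.78774126102257
travel 72.82359654056002
travel 97.33677972733734
[[ 2. -0.  1.  1.  0. 31. 31. 56. 56.]
 [ 1.  2.  1.  1.  1. 30. 31. 54. 53.]
 [ 2.  1.  1.  0. 54. 54. 55. 55. 55.]
 [55. 56. 53. 55. 54. 55. 55. 54. 55.]
 [54. 54. 53. 55. 56. 56. 13. 13. 12.]
 [56. 55. 54.  1.  0. 15. 12. 12. 12.]
 [ 1.  0. -1.  0.  1. 11. nan 14. 14.]
 [ 1.  2.  1.  0.  3. 13. 13. 13. 13.]
 [ 1.  1. -2.  1.  0. 11. 13. 12. 14.]
 [ 0.  2. -0.  0. -0. 12. 13. 14. 14.]]
scene [array([229.3, 202.4]), array([263.2, 206.3])]
side [array([316. , 163.5]), array([337.4, 177.4])]
```

Emit:
{"api": "jog_arm", "payload": {
  "grip": [0.15,0.15,0.15,0.15,0.15,0.15],
  "dp": [
    [0.1,0.4,0],
    [0.2,0.8,0],
    [0.28,1,-0.3],
    [0.28,1,-0.7],
    [0.28,1,-1],
    [0.28,1,-1]
  ],
  "turn": [0,0,0,0,0,0]
}}

```text
time_s: 4.32
ee_pos: [454.0, 409.6, 219.5]
tool_rot: [[1.0, -0.002, -0.004], [-0.002, -1.0, -0.005], [-0.004, 0.005, -1.0]]
contact_force: [-0.0, -0.2, 0.6]
gripper_width: 50.8
gripper_force: 0.0
```

Emit:
{"api": "jog_arm", "payload": {
  "grip": [0.15,0.15,0.15,0.15,0.15],
  "dp": [
    [0,0.027,-0.2],
    [0,0.027,-0.5],
    [0,0.027,-0.6],
    [0,0.027,-0.6],
    [0,0.027,-0.6]
  ],
  "turn": [0,0,0,0,0]
}}

```text
time_s: 4.95
ee_pos: [454.8, 417.7, 134.9]
tool_rot: [[1.0, 0.0, 0.002], [0.0, -1.0, 0.002], [0.002, -0.002, -1.0]]
contact_force: [-0.2, -0.0, 1.0]
gripper_width: 50.2
gripper_force: 0.0
```

Emit:
{"api": "jog_arm", "payload": {
  "grip": [0.15,0.15,0.15,0.15,-1,-1,-1,-1],
  "dp": [
    [0,-0.016,-0.2],
    [0,-0.016,-0.4],
    [0,-0.016,-0.447],
    [0,-0.016,-0.447],
    [0,-0.016,-0.447],
    [0,-0.016,-0.447],
    [0,-0.016,-0.447],
    [0,-0.016,-0.447]
  ],
  "turn": [0,0,0,0,0,0,0,0],
  "force": 10
}}

```text
time_s: 5.95
ee_pos: [453.9, 414.8, 65.8]
tool_rot: [[1.0, 0.0, 0.0], [0.0, -1.0, 0.001], [0.0, -0.001, -1.0]]
contact_force: [1.1, 0.2, 0.1]
gripper_width: 19.6
gripper_force: 10.0
```

Emit:
{"api": "jog_arm", "payload": {
  "grip": [-1,-1,-1,-1,-1,-1,-1,-1,-1],
  "dp": [
    [0.05,0.007,0],
    [0.103,0.011,0],
    [0.155,0.009,0],
    [0.208,0.003,0],
    [0.26,-0.008,0],
    [0.309,-0.023,0],
    [0.358,-0.042,0],
    [0.405,-0.066,0],
    [0.405,-0.066,0]
  ],
  "turn": [0,0,0,0,0,0,0,0,0]
}}

```text
time_s: 7.08
ee_pos: [516.1, 403.7, 65.7]
tool_rot: [[1.0, -0.001, 0.001], [-0.001, -1.0, -0.0], [0.001, 0.0, -1.0]]
contact_force: [1.4, 2.9, 4.3]
gripper_width: 19.3
gripper_force: 10.0
```

Emit:
{"api": "jog_arm", "payload": {
  "grip": [-1,-1,-1,-1,-1,-1,-1,-1],
  "dp": [
    [-0.002,-0.04,0],
    [-0.005,-0.09,0],
    [-0.008,-0.14,0],
    [-0.011,-0.19,0],
    [-0.014,-0.24,0],
    [-0.017,-0.29,0],
    [-0.019,-0.32,0],
    [-0.019,-0.32,0]
  ],
  "turn": [0,0,0,0,0,0,0,0],
  "force": 20
}}

```text
time_s: 8.07
ee_pos: [512.2, 355.6, 65.6]
tool_rot: [[1.0, -0.0, 0.0], [-0.0, -1.0, -0.001], [0.0, 0.001, -1.0]]
contact_force: [1.4, -0.8, 4.5]
gripper_width: 19.2
gripper_force: 20.0
```

```bash
cat > look.py <<'E'
from h import *
def car(n="side"):
    im,d,K,T=grab(n); W=cloud(d,K,T); return im,W,K,T
im,W,K,T=car(); print(arm.state()["ee_pos"])
X=W.reshape(-1,3); 
for n,c,h in(("post",(522,301),(74,90)),):
    m=(abs(X[:,0]-c[0])<25)&(abs(X[:,1]-c[1])<45)&(X[:,2]>h[0])&(X[:,2]<h[1]); print(n,m.sum(),np.median(X[m],0).round(1))
m=(X[:,2]>57)&(X[:,2]<64)&(abs(X[:,0]-460)<65)&(X[:,1]>30)&(X[:,1]<330); print(np.percentile(X[m][:,1],[0.5,1,99,99.5]))
z=np.load("side0.npz");X=cloud(z["d"],z["K"],z["T"]).reshape(-1,3)
m=(abs(X[:,0]-524)<25)&(abs(X[:,1]-325)<35)&(X[:,2]>74)&(X[:,2]<90);print("before",m.sum(),np.median(X[m],0).round(1))
m=(X[:,2]>57)&(X[:,2]<64)&(abs(X[:,0]-460)<65)&(X[:,1]>30)&(X[:,1]<330); print(np.percentile(X[m][:,1],[0.5,1,99,99.5]))
cv2.imwrite("pics/s1.png",im)
E
python3 look.py
```

```text
[512.02360425 355.66194602  65.53270839]
post 53 [513.4 332.3  81.8]
[ 45.06424359  47.67291487 304.31787402 314.51811602]
before 26 [521.  321.9  80.2]
[ 96.72829279  98.41376691 322.95217171 324.39123771]
```

Emit:
{"api": "jog_arm", "payload": {
  "grip": [-1,-1,-1,-1,-1,-1,-1,-1,-1,-1],
  "dp": [
    [0,0,0],
    [-0.047,0.028,0],
    [-0.096,0.047,0],
    [-0.145,0.062,0],
    [-0.198,0.073,0],
    [-0.25,0.079,0],
    [-0.303,0.081,0],
    [-0.355,0.08,0],
    [-0.406,0.075,0],
    [-0.414,0.075,0]
  ],
  "turn": [0,0,0,0,0,0,0,0,0,0],
  "force": 4
}}

```text
time_s: 9.38
ee_pos: [450.2, 368.4, 66.1]
tool_rot: [[1.0, 0.0, 0.002], [0.0, -1.0, 0.002], [0.002, -0.002, -1.0]]
contact_force: [6.8, -1.3, -1.1]
gripper_width: 19.7
gripper_force: 4.0
```

Emit:
{"api": "jog_arm", "payload": {
  "grip": [0.15,0.15,0.15,0.15,0.15,0.15,0.15],
  "dp": [
    [0,0,0],
    [0,0,0],
    [0,0,0],
    [0,0,0.3],
    [0,0,0.7],
    [-0.1,-0.3,1],
    [-0.25,-0.6,1]
  ],
  "turn": [0,0,0,0,0,0,0]
}}

```text
time_s: 10.25
ee_pos: [412.9, 278.9, 218.6]
tool_rot: [[1.0, 0.002, 0.004], [0.002, -1.0, 0.004], [0.004, -0.004, -1.0]]
contact_force: [1.2, -0.8, -0.1]
gripper_width: 49.9
gripper_force: 0.0
```

Emit:
{"api": "jog_arm", "payload": {
  "grip": [0.15,0.15,0.15,0.15,0.15,0.15],
  "dp": [
    [0,-0.1,0.4],
    [0,-0.2,0.8],
    [0,-0.3,0.8],
    [0,-0.3,0.8],
    [0,-0.3,0.8],
    [0,-0.3,0.8]
  ],
  "turn": [0,0,0,0,0,0]
}}

```text
time_s: 11.0
ee_pos: [411.7, 233.4, 334.8]
tool_rot: [[1.0, 0.002, -0.001], [0.002, -1.0, -0.0], [-0.001, 0.0, -1.0]]
contact_force: [-0.2, -0.8, -0.1]
gripper_width: 50.0
gripper_force: 0.0
```

```bash
cat > slide.py <<'E'
from h import *
def measure(save=None):
    im,d,K,T=grab("wrist"); W=cloud(d,K,T); print(arm.state()["ee_pos"].round(1),arm.state()["time_s"])
    if save: cv2.imwrite(save,im); np.savez("last.npz",im=im,d=d,K=K,T=T)
    vis=np.zeros((480,640),bool); vis[:262]=1
    X=W[...,0];Y=W[...,1];Z=W[...,2]
    def comps(m,mn):
        m=cv2.morphologyEx((m&vis).astype(np.uint8),cv2.MORPH_OPEN,np.ones((2,2)))
        n,l,st,c=cv2.connectedComponentsWithStats(m)
        for i in range(1,n):
            if st[i,4]>mn: 
                r=cv2.minAreaRect(W[l==i][:,:2].astype(np.float32)); print("  ",np.round(r[0],1),np.round(r[1],1),round(r[2],2),np.nanmedian(W[l==i],0).round(1),c[i].round())
    roi=(X>380)&(X<560)&(Y>-20)&(Y<440)
    for nm,lo,hi,mn in (("high",70,95,20),("walls",57.2,64,150),("bed",7,16,500)):
        print(nm); comps(roi&(Z>lo)&(Z<hi),mn)
if __name__=="__main__": measure("pics/w3.png")
E
python3 slide.py
```

```text
[411.8 233.3 334.8] 11.05
high
   [519.5 279.4] [12.9 18.5] 26.02 [520.7 278.1  81.4] [276.  90.]
   [504.6 103.9] [11.9  6.9] 84.54 [504.8 106.2  72.3] [452. 109.]
   [nan nan] [0. 0.] 0.0 [449.5 365.7  88. ] [188. 166.]
   [414.  210.6] [9.8 7.5] 33.85 [415.2 211.   72.8] [344. 199.]
walls
   [468.5  48.3] [25.1  0. ] -100.56 [510.4 158.1  60.7] [398. 103.]
   [463.8 235.9] [24.6 43.7] 84.12 [464.1 235.8  58.6] [320. 150.]
   [nan nan] [0. 0.] 0.0 [455.1  80.7  58.6] [468. 159.]
   [401.5 152.6] [229.2  27.1] 84.79 [409.7 159.7  60.7] [390. 202.]
bed
   [491.8 338.4] [84.2 77.4] 86.37 [500.8 341.9  12.8] [226. 116.]
   [501.   17.5] [50.3 21.4] 86.73 [501.3  18.4  12.9] [514. 115.]
   [451.6  20.3] [47.3 50.7] 85.32 [451.5  23.   12.7] [504. 160.]
   [nan nan] [0. 0.] 0.0 [400.7 318.1  12.7] [270. 198.]
   [395.6  32.1] [63.2 24.8] 78.95 [395.5  24.   12.7] [498. 208.]
```

View pics/w3.png

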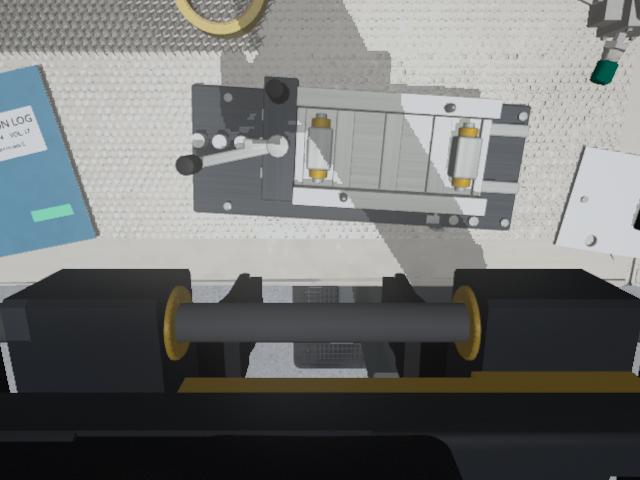

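The carriage moved 47.9 mm, the pointer now stands at the flag (432,211 / 433,219), and the lever is back closed with its knob at (188,166). Pockets 2 and 3 are empty. Next I'll go back to the spares and re-look.

Emit:
{"api": "jog_arm", "payload": {
  "grip": [0.15,0.15,0.15],
  "dp": [
    [0,-0.4,0.1],
    [0,-0.8,0.1],
    [0,-0.95,0.1]
  ],
  "turn": [0,0,0]
}}

```text
time_s: 11.42
ee_pos: [412.2, 87.1, 350.3]
tool_rot: [[1.0, -0.004, -0.0], [-0.004, -1.0, -0.0], [-0.0, 0.0, -1.0]]
contact_force: [0.1, 1.4, 1.0]
gripper_width: 49.9
gripper_force: 0.0
```

Emit:
{"api": "jog_arm", "payload": {
  "grip": [0.15,0.15,0.15],
  "dp": [
    [0,-0.4,0],
    [0,-0.8,0],
    [0,-0.95,0]
  ],
  "turn": [0,0,0]
}}

```text
time_s: 11.8
ee_pos: [411.8, -55.4, 350.0]
tool_rot: [[1.0, -0.004, -0.001], [-0.004, -1.0, -0.0], [-0.001, 0.0, -1.0]]
contact_force: [1.5, -0.4, -0.0]
gripper_width: 49.9
gripper_force: 0.0
```

Emit:
{"api": "jog_arm", "payload": {
  "grip": [0.15,0.15,0.15],
  "dp": [
    [0,-0.4,0],
    [0,-0.8,0],
    [0,-0.95,0]
  ],
  "turn": [0,0,0]
}}

```text
time_s: 12.18
ee_pos: [411.5, -198.0, 349.7]
tool_rot: [[1.0, -0.004, -0.001], [-0.004, -1.0, 0.0], [-0.001, -0.0, -1.0]]
contact_force: [-0.3, 0.5, -0.7]
gripper_width: 50.2
gripper_force: 0.0
```

Emit:
{"api": "jog_arm", "payload": {
  "grip": [0.15,0.15,0.15,0.15,0.15],
  "dp": [
    [0,-0.4,0],
    [0,-0.8,0],
    [0,-0.97,0],
    [0,-0.97,0],
    [0,-0.97,0]
  ],
  "turn": [0.008,0.008,0.008,0.008,0.008]
}}

```text
time_s: 12.8
ee_pos: [412.7, -339.0, 350.1]
tool_rot: [[1.0, 0.027, -0.0], [0.027, -1.0, 0.001], [-0.0, -0.001, -1.0]]
contact_force: [-0.2, 0.6, -0.5]
gripper_width: 50.0
gripper_force: 0.0
```

```bash
cat > sp.py <<'E'
from h import *
im,d,K,T=grab("wrist"); W=cloud(d,K,T); s=arm.state(); print(s["ee_pos"].round(1),s["tool_rot"][:2,0].round(4))
hsv=cv2.cvtColor(im,cv2.COLOR_BGR2HSV)
m=(W[...,2]>10)&(W[...,2]<32)&(W[...,1]<-255)&(W[...,1]>-460)&(W[...,0]>370)&(W[...,0]<640); m[262:]=0
n,l,st,c=cv2.connectedComponentsWithStats(m.astype(np.uint8))
for i in range(1,n):
    if st[i,4]>200:
        r=cv2.minAreaRect(W[l==i][:,:2].astype(np.float32)); print(np.round(r[0],1),np.round(r[1],1),round(r[2],1),np.nanmedian(W[l==i],0).round(1),c[i].round(),np.median(hsv[l==i],0))
cv2.imwrite("pics/spx.png",im)
E
python3 sp.py
```

```text
[ 412.8 -338.8  350.4] [0.9996 0.0275]
[ 571.1 -336.6] [71.9 26. ] 7.0 [ 570.3 -336.6   26. ] [324.  50.] [ 70.   6. 130.]
[ 447.  -339.5] [144.6  26. ] 3.0 [ 453.4 -339.3   26.1] [324. 162.] [ 70.   5. 182.]
[ 465.3 -419.9] [71.8 26.2] 50.9 [ 466.  -418.2   26. ] [392. 150.] [ 13. 114. 143.]
```

Emit:
{"api": "jog_arm", "payload": {
  "grip": [0.1,0.1,0.1,0.1],
  "dp": [
    [-0.007,-0.015,-0.4],
    [-0.007,-0.015,-0.8],
    [-0.007,-0.015,-1],
    [-0.007,-0.015,-1]
  ],
  "turn": [0,0,0,0]
}}

```text
time_s: 13.35
ee_pos: [410.4, -340.5, 198.8]
tool_rot: [[1.0, 0.027, -0.003], [0.027, -1.0, 0.003], [-0.003, -0.003, -1.0]]
contact_force: [-0.6, -0.1, 1.4]
gripper_width: 47.7
gripper_force: 0.0
```

Emit:
{"api": "jog_arm", "payload": {
  "grip": [0.1,0.1,0.1,0.1,0.1],
  "dp": [
    [0,0,-0.4],
    [0,0,-0.7],
    [0,0,-0.93],
    [0,0,-0.93],
    [0,0,-0.93]
  ],
  "turn": [0,0,0,0,0]
}}

```text
time_s: 13.98
ee_pos: [412.8, -343.2, 63.6]
tool_rot: [[1.0, 0.026, 0.003], [0.026, -1.0, -0.002], [0.003, 0.002, -1.0]]
contact_force: [-0.2, -0.1, 0.4]
gripper_width: 48.0
gripper_force: 0.0
```

Emit:
{"api": "jog_arm", "payload": {
  "grip": [0.1,0.1,0.1,0.1,-1,-1,-1,-1],
  "dp": [
    [-0.008,0.013,-0.15],
    [-0.008,0.013,-0.28],
    [-0.008,0.013,-0.354],
    [-0.008,0.013,-0.354],
    [-0.008,0.013,-0.354],
    [-0.008,0.013,-0.354],
    [-0.008,0.013,-0.354],
    [-0.008,0.013,-0.354]
  ],
  "turn": [0,0,0,0,0,0,0,0],
  "force": 30
}}

```text
time_s: 14.98
ee_pos: [410.2, -340.9, 8.4]
tool_rot: [[1.0, 0.025, 0.001], [0.025, -1.0, -0.001], [0.001, 0.001, -1.0]]
contact_force: [-1.6, 0.7, 4.5]
gripper_width: 25.6
gripper_force: 30.0
```

Emit:
{"api": "jog_arm", "payload": {
  "grip": [-1,-1,-1,-1],
  "dp": [
    [0,0,0.2],
    [0,0,0.6],
    [0,0,1],
    [0,0,1]
  ],
  "turn": [0,0,0,0]
}}

```text
time_s: 15.48
ee_pos: [412.2, -342.1, 162.8]
tool_rot: [[1.0, 0.025, 0.007], [0.025, -1.0, -0.005], [0.007, 0.005, -1.0]]
contact_force: [-0.5, 0.2, -1.9]
gripper_width: 25.9
gripper_force: 30.0
```

Emit:
{"api": "jog_arm", "payload": {
  "grip": [-1,-1,-1,-1],
  "dp": [
    [0,0,0.3],
    [0,0.2,0.6],
    [0,0.6,0.66],
    [0,0.9,0.66]
  ],
  "turn": [0,0,0,0]
}}

```text
time_s: 15.98
ee_pos: [410.0, -203.3, 256.8]
tool_rot: [[1.0, 0.026, 0.0], [0.026, -1.0, 0.0], [0.0, -0.0, -1.0]]
contact_force: [1.1, -0.0, -2.0]
gripper_width: 25.6
gripper_force: 30.0
```

Emit:
{"api": "jog_arm", "payload": {
  "grip": [-1,-1,-1],
  "dp": [
    [0,0.35,0],
    [0,0.7,0],
    [0,1,0]
  ],
  "turn": [0,0,0]
}}

```text
time_s: 16.35
ee_pos: [409.2, -53.5, 255.8]
tool_rot: [[1.0, 0.026, -0.001], [0.026, -1.0, 0.0], [-0.001, -0.0, -1.0]]
contact_force: [0.4, -0.1, -2.1]
gripper_width: 25.7
gripper_force: 30.0
```

Emit:
{"api": "jog_arm", "payload": {
  "grip": [-1,-1,-1],
  "dp": [
    [0,0.35,0],
    [0.1,0.7,0],
    [0.2,1,0]
  ],
  "turn": [-0.01,-0.02,-0.027]
}}

```text
time_s: 16.73
ee_pos: [439.5, 96.4, 255.9]
tool_rot: [[0.998, -0.06, -0.001], [-0.06, -0.998, -0.0], [-0.001, 0.0, -1.0]]
contact_force: [1.8, -1.2, -1.4]
gripper_width: 25.7
gripper_force: 30.0
```

Emit:
{"api": "jog_arm", "payload": {
  "grip": [-1,-1,-1,-1,-1],
  "dp": [
    [0.1,0.35,0],
    [0.13,0.6,-0.1],
    [0.13,0.6,-0.5],
    [0.13,0.6,-0.8],
    [0.13,0.6,-0.8]
  ],
  "turn": [0,0,0,0,0]
}}

```text
time_s: 17.35
ee_pos: [456.5, 183.4, 133.2]
tool_rot: [[0.998, -0.059, -0.008], [-0.059, -0.998, -0.002], [-0.008, 0.002, -1.0]]
contact_force: [-1.3, 0.2, -0.5]
gripper_width: 25.5
gripper_force: 30.0
```

```bash
python3 - <<'E'
from h import *
s=arm.state(); print(s["ee_pos"].round(1),s["tool_rot"][:2,0].round(4),s["gripper_width"],s["gripper_force"])
im,d,K,T=grab("wrist"); cv2.imwrite("pics/w4.png",cv2.resize(im,(480,360)))
im,d,K,T=grab("side"); W=cloud(d,K,T); cv2.imwrite("pics/s4.png",im)
m=(W[...,2]>57.5)&(W[...,2]<63)&(abs(W[...,0]-460)<65)&(W[...,1]>30)&(W[...,1]<330);print(np.percentile(W[m][:,1],[1,99]))
E
```

```text
[456.5 183.4 133.2] [ 0.9982 -0.0588] 25.45437398247961 29.99985158443451
[ 52.36827822 288.79565288]
```

Emit:
{"api": "jog_arm", "payload": {
  "grip": [-1,-1,-1,-1,-1],
  "dp": [
    [0.03,0.006,-0.1],
    [0.03,0.006,-0.27],
    [0.03,0.006,-0.35],
    [0.03,0.006,-0.35],
    [0.03,0.006,-0.35]
  ],
  "turn": [0,0,0,0,0]
}}

```text
time_s: 18.08
ee_pos: [464.6, 185.7, 85.3]
tool_rot: [[0.998, -0.059, 0.001], [-0.059, -0.998, 0.001], [0.001, -0.001, -1.0]]
contact_force: [0.8, -0.3, -1.5]
gripper_width: 25.5
gripper_force: 30.0
```

Emit:
{"api": "jog_arm", "payload": {
  "grip": [-1,-1,-1,-1,-1,-1],
  "dp": [
    [-0.021,-0.008,-0.05],
    [-0.021,-0.008,-0.12],
    [-0.021,-0.008,-0.2],
    [-0.021,-0.008,-0.26],
    [-0.021,-0.008,-0.27],
    [-0.021,-0.008,-0.27]
  ],
  "turn": [0,0,0,0,0,0]
}}

```text
time_s: 18.82
ee_pos: [460.8, 184.3, 43.9]
tool_rot: [[0.998, -0.059, -0.0], [-0.059, -0.998, 0.0], [-0.0, -0.0, -1.0]]
contact_force: [0.2, -0.5, -1.9]
gripper_width: 26.0
gripper_force: 30.0
```

Emit:
{"api": "jog_arm", "payload": {
  "grip": [-1,-1,-0.13,-0.13,-0.13,-0.13,-0.13,-0.13,-0.13],
  "dp": [
    [0,0,-0.01],
    [0,0,-0.013],
    [0,0,-0.013],
    [0,0,-0.013],
    [0,0,-0.013],
    [0,0,0.1],
    [0,0,0.4],
    [0,0,0.8],
    [0,0,1]
  ],
  "turn": [0,0,0,0,0,0,0,0,0]
}}

```text
time_s: 19.95
ee_pos: [461.7, 185.1, 198.4]
tool_rot: [[0.998, -0.059, 0.005], [-0.059, -0.998, 0.001], [0.005, -0.002, -1.0]]
contact_force: [0.0, -0.4, -0.1]
gripper_width: 37.9
gripper_force: 0.0
```

Emit:
{"api": "jog_arm", "payload": {
  "grip": [0.1,0.1,0.1,0.1,0.1,0.1],
  "dp": [
    [-0.1,0,0.4],
    [-0.2,0,0.8],
    [-0.33,0,1],
    [-0.33,0,1],
    [-0.33,0,1],
    [-0.33,0,1]
  ],
  "turn": [0.019,0.019,0.019,0.019,0.019,0.019]
}}

```text
time_s: 20.7
ee_pos: [411.1, 183.8, 342.8]
tool_rot: [[1.0, 0.0, -0.002], [0.0, -1.0, -0.0], [-0.002, 0.0, -1.0]]
contact_force: [-0.2, -0.1, 0.3]
gripper_width: 47.7
gripper_force: 0.0
```

```bash
sed -i 's/m\[262:\]/m[262:]/' sp.py; python3 slide.py; python3 - <<'E'
from h import *
z=np.load("last.npz"); cv2.imwrite("pics/w5.png",cv2.resize(z["im"][60:260,180:560],None,fx=2,fy=2))
E
```

```text
[411.2 183.9 342.8] 20.75
high
   [520.1 279.6] [16.2 19.8] 54.92 [520.7 277.8  81.4] [226.  90.]
   [504.5 104.9] [9.7 7.3] 79.22 [504.5 105.7  72.7] [400. 108.]
   [444.8 385.7] [10.8 55.4] 21.6 [449.4 365.   87.9] [142. 165.]
   [414.  211.1] [7.1 8.7] 83.69 [415.3 210.3  73.1] [297. 197.]
walls
   [510.  146.6] [225.1  22. ] 87.81 [510.2 157.5  60.7] [349. 103.]
   [463.4 236.1] [24.2 43.8] 85.94 [465.  235.9  58.6] [273. 148.]
   [459.6 183.7] [23.8 44.6] 82.16 [460.9 183.   58.6] [322. 152.]
   [nan nan] [0. 0.] 0.0 [455.7  80.7  58.6] [419. 157.]
   [nan nan] [0. 0.] 0.0 [409.7 159.1  60.6] [344. 200.]
bed
   [509.1 349.3] [ 55.1 114.4] 34.44 [501.6 343.   12.8] [184. 115.]
   [501.1  19.4] [50.6 21.4] 86.48 [501.7  20.6  12.8] [465. 114.]
   [nan nan] [0. 0.] 0.0 [452.2  24.5  12.8] [458. 158.]
   [415.3 244.6] [284.3  74.6] 86.69 [400.1 319.7  12.7] [229. 197.]
   [395.3  30.2] [59.3 34. ] 86.42 [395.6  25.9  12.7] [453. 206.]
```

View pics/w5.png

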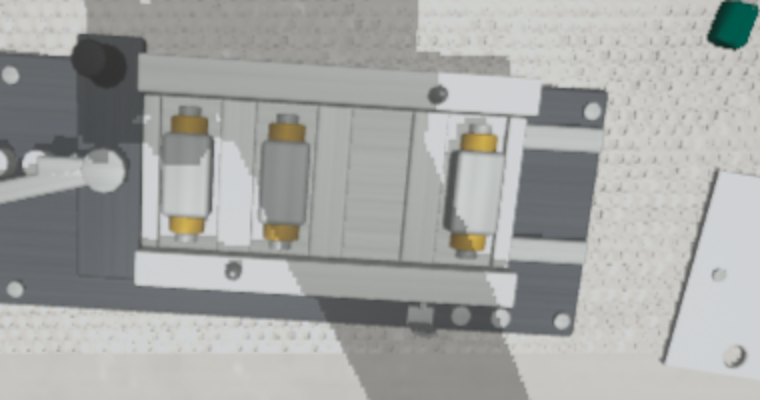

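The filter sits in pocket 3 (285,180 in the crop) at the same height as its neighbours, and pocket 2 (375,180) is still empty. Now for the second spare.

Emit:
{"api": "jog_arm", "payload": {
  "grip": [0.1,0.1,0.1],
  "dp": [
    [0,-0.35,0],
    [0,-0.7,0],
    [0,-1,0]
  ],
  "turn": [0,0,0]
}}

```text
time_s: 21.12
ee_pos: [411.0, 32.1, 343.1]
tool_rot: [[1.0, -0.0, -0.002], [-0.0, -1.0, 0.0], [-0.002, -0.0, -1.0]]
contact_force: [0.6, 0.2, 0.3]
gripper_width: 47.8
gripper_force: 0.0
```

Emit:
{"api": "jog_arm", "payload": {
  "grip": [0.1,0.1,0.1],
  "dp": [
    [0,-0.35,0],
    [0,-0.7,0],
    [0,-1,0]
  ],
  "turn": [0,0,0]
}}

```text
time_s: 21.5
ee_pos: [410.9, -117.9, 343.1]
tool_rot: [[1.0, -0.001, -0.001], [-0.001, -1.0, 0.0], [-0.001, -0.0, -1.0]]
contact_force: [-1.5, 0.0, 0.7]
gripper_width: 48.2
gripper_force: 0.0
```

Emit:
{"api": "jog_arm", "payload": {
  "grip": [0.1,0.1,0.1],
  "dp": [
    [0,-0.35,0],
    [0,-0.7,0],
    [0,-1,0]
  ],
  "turn": [0,0,0]
}}

```text
time_s: 21.88
ee_pos: [410.8, -267.8, 342.8]
tool_rot: [[1.0, -0.0, -0.002], [-0.0, -1.0, 0.001], [-0.002, -0.001, -1.0]]
contact_force: [-0.3, 0.7, 1.5]
gripper_width: 47.9
gripper_force: 0.0
```

Emit:
{"api": "jog_arm", "payload": {
  "grip": [0.1,0.1,0.1,0.1,0.1],
  "dp": [
    [0,-0.3,0],
    [0,-0.48,0],
    [0,-0.48,0],
    [0,-0.48,0],
    [0,-0.48,0]
  ],
  "turn": [0.01,0.018,0.018,0.018,0.018]
}}

```text
time_s: 22.5
ee_pos: [411.7, -336.7, 343.9]
tool_rot: [[0.998, 0.058, 0.0], [0.058, -0.998, 0.0], [0.0, -0.0, -1.0]]
contact_force: [-0.1, 0.3, 1.0]
gripper_width: 47.9
gripper_force: 0.0
```

```bash
python3 sp.py
```

```text
[ 411.6 -336.8  344. ] [0.9983 0.0582]
[ 571.2 -336.7] [71.9 26. ] 7.0 [ 570.2 -336.6   26.1] [331.  48.] [ 70.   6. 130.]
[ 483.6 -338. ] [71.3 25.2] 3.2 [ 483.7 -337.7   26. ] [327. 131.] [ 70.   5. 163.]
[ 465.1 -419.6] [71.6 25.4] 50.6 [ 465.9 -418.1   25.9] [396. 152.] [ 13. 115. 141.]
```

Emit:
{"api": "jog_arm", "payload": {
  "grip": [0.1,0.1,0.1,0.1,0.1],
  "dp": [
    [0.3,-0.008,-0.2],
    [0.48,-0.008,-0.5],
    [0.48,-0.008,-0.9],
    [0.48,-0.008,-1],
    [0.48,-0.008,-1]
  ],
  "turn": [0,0,0,0,0]
}}

```text
time_s: 23.18
ee_pos: [483.2, -338.9, 194.6]
tool_rot: [[0.998, 0.057, -0.0], [0.057, -0.998, 0.0], [-0.0, -0.0, -1.0]]
contact_force: [0.2, 0.1, 0.3]
gripper_width: 48.0
gripper_force: 0.0
```

Emit:
{"api": "jog_arm", "payload": {
  "grip": [0.1,0.1,0.1,0.1,0.1],
  "dp": [
    [0,0,-0.4],
    [0,0,-0.7],
    [0,0,-0.88],
    [0,0,-0.88],
    [0,0,-0.88]
  ],
  "turn": [0,0,0,0,0]
}}

```text
time_s: 23.8
ee_pos: [484.9, -340.2, 65.0]
tool_rot: [[0.998, 0.057, 0.004], [0.057, -0.998, -0.002], [0.003, 0.002, -1.0]]
contact_force: [0.0, -0.1, -0.2]
gripper_width: 48.0
gripper_force: 0.0
```

Emit:
{"api": "jog_arm", "payload": {
  "grip": [0.1,0.1,0.1,0.1,-1,-1,-1,-1],
  "dp": [
    [-0.008,0.013,-0.15],
    [-0.008,0.013,-0.28],
    [-0.008,0.013,-0.355],
    [-0.008,0.013,-0.355],
    [-0.008,0.013,-0.355],
    [-0.008,0.013,-0.355],
    [-0.008,0.013,-0.355],
    [-0.008,0.013,-0.355]
  ],
  "turn": [0,0,0,0,0,0,0,0],
  "force": 30
}}

```text
time_s: 24.8
ee_pos: [482.4, -337.3, 9.1]
tool_rot: [[0.998, 0.057, 0.001], [0.057, -0.998, -0.0], [0.001, 0.0, -1.0]]
contact_force: [0.7, -0.3, 2.3]
gripper_width: 25.6
gripper_force: 30.0
```

Emit:
{"api": "jog_arm", "payload": {
  "grip": [-1,-1,-1,-1],
  "dp": [
    [0,0,0.2],
    [0,0,0.6],
    [0,0,1],
    [0,0,1]
  ],
  "turn": [0,0,0,0]
}}

```text
time_s: 25.3
ee_pos: [484.6, -338.6, 164.0]
tool_rot: [[0.998, 0.057, 0.008], [0.057, -0.998, -0.005], [0.007, 0.005, -1.0]]
contact_force: [0.3, 0.4, -1.2]
gripper_width: 26.1
gripper_force: 30.0
```

Emit:
{"api": "jog_arm", "payload": {
  "grip": [-1,-1,-1,-1,-1],
  "dp": [
    [-0.1,0,0.3],
    [-0.3,0,0.6],
    [-0.48,0.2,0.66],
    [-0.48,0.5,0.66],
    [-0.48,0.8,0.66]
  ],
  "turn": [0,0,0,0,0]
}}

```text
time_s: 25.92
ee_pos: [409.3, -215.8, 256.7]
tool_rot: [[0.998, 0.056, -0.001], [0.056, -0.998, 0.001], [-0.001, -0.001, -1.0]]
contact_force: [0.7, 0.1, -1.2]
gripper_width: 25.5
gripper_force: 30.0
```

Emit:
{"api": "jog_arm", "payload": {
  "grip": [-1,-1,-1],
  "dp": [
    [0,0.35,0],
    [0,0.7,0],
    [0,1,0]
  ],
  "turn": [0,0,0]
}}

```text
time_s: 26.3
ee_pos: [409.3, -65.0, 256.6]
tool_rot: [[0.998, 0.058, -0.001], [0.058, -0.998, 0.0], [-0.001, -0.0, -1.0]]
contact_force: [1.0, 0.6, -1.8]
gripper_width: 25.9
gripper_force: 30.0
```

Emit:
{"api": "jog_arm", "payload": {
  "grip": [-1,-1,-1],
  "dp": [
    [0,0.35,0],
    [0.1,0.7,0],
    [0.2,1,0]
  ],
  "turn": [-0.01,-0.025,-0.037]
}}

```text
time_s: 26.68
ee_pos: [439.7, 84.8, 256.8]
tool_rot: [[0.998, -0.06, -0.001], [-0.06, -0.998, -0.0], [-0.001, 0.0, -1.0]]
contact_force: [0.4, -1.8, -0.3]
gripper_width: 25.9
gripper_force: 30.0
```

Emit:
{"api": "jog_arm", "payload": {
  "grip": [-1,-1,-1,-1,-1,-1,-1],
  "dp": [
    [0.1,0.3,0],
    [0.1,0.34,-0.1],
    [0.1,0.34,-0.5],
    [0.1,0.34,-0.8],
    [0.1,0.34,-0.95],
    [0.1,0.34,-0.95],
    [0.1,0.34,-0.95]
  ],
  "turn": [0,0,0,0,0,0,0]
}}

```text
time_s: 27.55
ee_pos: [455.3, 133.7, 115.7]
tool_rot: [[0.998, -0.06, 0.0], [-0.06, -0.998, 0.0], [0.0, -0.0, -1.0]]
contact_force: [-0.2, 0.2, -1.4]
gripper_width: 25.5
gripper_force: 30.0
```

Emit:
{"api": "jog_arm", "payload": {
  "grip": [-1,-1,-1,-1,-1,-1],
  "dp": [
    [0.019,-0.009,-0.1],
    [0.019,-0.009,-0.2],
    [0.019,-0.009,-0.28],
    [0.019,-0.009,-0.3],
    [0.019,-0.009,-0.3],
    [0.019,-0.009,-0.3]
  ],
  "turn": [0,0,0,0,0,0]
}}

```text
time_s: 28.3
ee_pos: [458.2, 132.7, 70.5]
tool_rot: [[0.998, -0.059, 0.001], [-0.059, -0.998, 0.0], [0.001, -0.0, -1.0]]
contact_force: [-0.5, 0.1, -0.8]
gripper_width: 25.6
gripper_force: 30.0
```

Final drop: target z is about 42.5.

Emit:
{"api": "jog_arm", "payload": {
  "grip": [-1,-1,-1,-1,-1,-1],
  "dp": [
    [0,-0.002,-0.06],
    [0,-0.002,-0.12],
    [0,-0.002,-0.16],
    [0,-0.002,-0.18],
    [0,-0.002,-0.183],
    [0,-0.002,-0.183]
  ],
  "turn": [0,0,0,0,0,0]
}}

```text
time_s: 29.05
ee_pos: [458.0, 132.4, 42.8]
tool_rot: [[0.998, -0.059, 0.0], [-0.059, -0.998, 0.0], [0.0, -0.0, -1.0]]
contact_force: [1.2, 0.4, -1.2]
gripper_width: 26.0
gripper_force: 30.0
```

Emit:
{"api": "jog_arm", "payload": {
  "grip": [-1,-0.13,-0.13,-0.13,-0.13,-0.13,-0.13,-0.13],
  "dp": [
    [0,0,-0.006],
    [0,0,-0.006],
    [0,0,-0.006],
    [0,0,-0.006],
    [0,0,0.1],
    [0,0,0.4],
    [0,0,0.8],
    [0,0,1]
  ],
  "turn": [0,0,0,0,0,0,0,0]
}}

```text
time_s: 30.05
ee_pos: [459.0, 133.0, 197.1]
tool_rot: [[0.998, -0.059, 0.005], [-0.059, -0.998, 0.001], [0.005, -0.001, -1.0]]
contact_force: [-0.1, 0.3, -0.3]
gripper_width: 38.3
gripper_force: 0.0
```

Emit:
{"api": "jog_arm", "payload": {
  "grip": [0,0,0,0,0,0],
  "dp": [
    [-0.1,0,0.4],
    [-0.2,0,0.8],
    [-0.31,0,1],
    [-0.31,0,1],
    [-0.31,0,1],
    [-0.31,0,1]
  ],
  "turn": [0,0,0,0,0,0]
}}

```text
time_s: 30.8
ee_pos: [411.1, 132.1, 341.6]
tool_rot: [[0.998, -0.059, -0.002], [-0.059, -0.998, -0.0], [-0.002, 0.0, -1.0]]
contact_force: [-0.8, 0.6, -0.8]
gripper_width: 43.5
gripper_force: 0.0
```

```bash
python3 slide.py; python3 - <<'E'
from h import *
z=np.load("last.npz"); im,d,K,T=[z[k] for k in("im","d","K","T")]; W=cloud(d,K,T)
cv2.imwrite("pics/w6.png",im)
v=np.zeros((480,640),bool);v[:265]=1
m=(W[...,2]>3)&(W[...,2]<12)&(W[...,1]<-40)&(W[...,1]>-260)&(W[...,0]>310)&(W[...,0]<480)&v
n,l,st,c=cv2.connectedComponentsWithStats(m.astype(np.uint8)); i=1+st[1:,4].argmax()
print("cover",st[i],cv2.minAreaRect(W[l==i][:,:2].astype(np.float32)))
m=(W[...,2]>25)&(W[...,2]<45)&(W[...,1]<-120)&(W[...,1]>-200)&(W[...,0]>350)&(W[...,0]<430)&v
print("handle",m.sum(),cv2.minAreaRect(W[m][:,:2].astype(np.float32)) if m.sum() else 0)
E
```

```text
[411.2 132.1 341.7] 30.85
high
   [518.3 288.8] [15.5 37.6] 17.89 [520.7 277.6  81.2] [167. 100.]
   [504.7 104.9] [7.8 6.5] 88.49 [504.6 105.8  73. ] [343. 106.]
   [444.4 392.2] [17.9 68.9] 11.29 [449.2 364.1  87.6] [ 90. 179.]
   [414.  211.1] [6.9 9.5] 83.83 [415.  210.6  72. ] [248. 202.]
walls
   [509.9 153.3] [223.1  21.8] 87.96 [510.  157.1  60.7] [293. 105.]
   [464.9 186.6] [23.6 46.1] 80.72 [466.9 186.3  58.7] [268. 150.]
   [463.8 235.7] [22.9 42.6] 81.97 [464.5 235.7  58.6] [222. 155.]
   [457.4 132.3] [23.9 44.3] 80.66 [458.3 131.9  58.5] [320. 155.]
   [453.9  79.3] [26.6 44.2] 83.74 [455.3  80.4  58.6] [368. 155.]
   [404.1 164.1] [229.5  26.5] 85.87 [409.5 159.   60.7] [297. 202.]
bed
   [495.2 335.3] [89.6 64.6] 82.94 [503.  343.2  12.9] [134. 124.]
   [501.1  22.2] [51.9 21.2] 86.58 [501.5  23.2  12.7] [413. 109.]
   [450.8  24. ] [51.5 49.6] 84.56 [452.2  25.8  12.8] [411. 153.]
   [nan nan] [nan  0.] nan [399.7 321.1  12.7] [186. 205.]
   [406.3  23.6] [65.6 27. ] 56.29 [395.8  28.4  12.7] [409. 201.]
cover [  474   135   166   114 13819] ((392.4994812011719, -153.3916473388672), (186.24038696289062, 121.06950378417969), 80.83647155761719)
handle 734 ((393.2330322265625, -152.61622619628906), (15.226007461547852, 49.91461944580078), 80.63994598388672)
```

```bash
python3 - <<'E'
from h import *
z=np.load("last.npz"); im,d,K,T=[z[k] for k in("im","d","K","T")]; W=cloud(d,K,T)
cv2.imwrite("pics/w7.png",cv2.resize(im[70:230,150:420],None,fx=2.9,fy=2.9,interpolation=cv2.INTER_CUBIC))
for n,(x,y) in {"p1":(455.3,80.4),"p2":(458.3,132),"p3":(466,186),"p4":(464.5,235.7)}.items():
    m=(W[...,2]>56.5)&(W[...,2]<60)&(abs(W[...,1]-y)<20)&(abs(W[...,0]-x)<34)
    m=cv2.morphologyEx(m.astype(np.uint8),cv2.MORPH_OPEN,np.ones((9,9)))>0
    print(n,m.sum(),cv2.minAreaRect(W[m][:,:2].astype(np.float32)),W[m].mean(0).round(1))
E
```

```text
p1 193 ((443.1641540527344, 78.49414825439453), (11.904886245727539, 17.386924743652344), 88.44258117675781) [443.3  78.4  58.5]
p2 0 ((0.0, 0.0), (0.0, 0.0), 0.0) [nan nan nan]
p3 0 ((0.0, 0.0), (0.0, 0.0), 0.0) [nan nan nan]
p4 99 ((468.5252990722656, 240.04022216796875), (11.015392303466797, 8.436261177062988), 85.7333984375) [468.5 240.1  58.7]<stdin>:7: RuntimeWarning: Mean of empty slice.
  ret = um.true_divide(
```

View pics/w7.png

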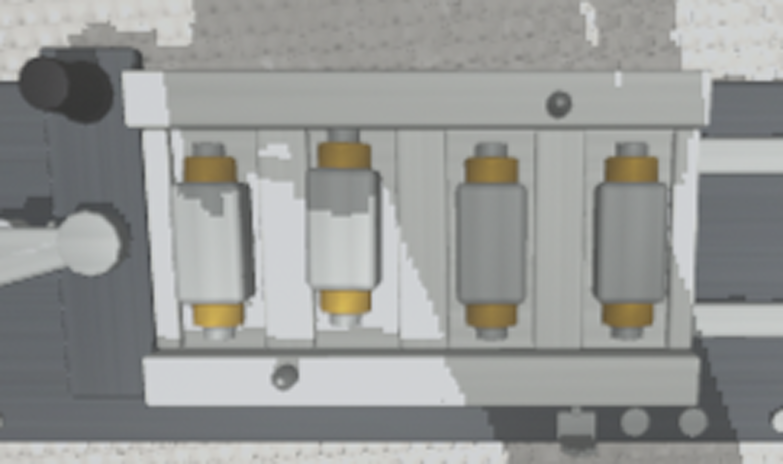

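Filter 3 (345,230 in the crop) has been knocked towards the rear wall. It is still seated, at the limit of its play, so I'll regrasp it and centre it.

Emit:
{"api": "jog_arm", "payload": {
  "grip": [-0.15,-0.15,-0.15,-0.15,-0.15],
  "dp": [
    [0.36,0.35,-0.2],
    [0.36,0.35,-0.5],
    [0.36,0.35,-0.9],
    [0.36,0.35,-1],
    [0.36,0.35,-1]
  ],
  "turn": [0,0,0,0,0]
}}

```text
time_s: 31.48
ee_pos: [465.3, 184.6, 192.9]
tool_rot: [[0.998, -0.059, -0.001], [-0.059, -0.998, -0.0], [-0.001, 0.0, -1.0]]
contact_force: [0.6, -0.4, -0.0]
gripper_width: 36.6
gripper_force: 0.0
```

Emit:
{"api": "jog_arm", "payload": {
  "grip": [-0.15,-0.15,-0.15,-0.15,-0.15],
  "dp": [
    [0,0,-0.3],
    [0,0,-0.6],
    [0,0,-0.75],
    [0,0,-0.75],
    [0,0,-0.75]
  ],
  "turn": [0,0,0,0,0]
}}

```text
time_s: 32.1
ee_pos: [467.1, 185.4, 82.6]
tool_rot: [[0.998, -0.06, 0.003], [-0.06, -0.998, 0.001], [0.003, -0.001, -1.0]]
contact_force: [0.6, 0.7, 0.7]
gripper_width: 36.9
gripper_force: 0.0
```

Emit:
{"api": "jog_arm", "payload": {
  "grip": [-0.15,-0.15,-0.15,-0.15,-0.15,-1,-1,-1,-1],
  "dp": [
    [-0.01,-0.003,-0.1],
    [-0.01,-0.003,-0.2],
    [-0.01,-0.003,-0.25],
    [-0.01,-0.003,-0.258],
    [-0.01,-0.003,-0.258],
    [-0.01,-0.003,-0.258],
    [-0.01,-0.003,-0.258],
    [-0.025,-0.006,-0.258],
    [-0.04,-0.009,-0.258]
  ],
  "turn": [0,0,0,0,0,0,0,0,0],
  "force": 15
}}

```text
time_s: 33.22
ee_pos: [459.7, 183.5, 41.8]
tool_rot: [[0.998, -0.059, 0.001], [-0.059, -0.998, 0.0], [0.001, -0.0, -1.0]]
contact_force: [1.7, -1.2, 1.2]
gripper_width: 26.0
gripper_force: 15.0
```

Emit:
{"api": "jog_arm", "payload": {
  "grip": [-1,-1,-0.18,-0.18,-0.18,-0.18,-0.18,-0.18,-0.18],
  "dp": [
    [0,0,0],
    [0,0,0],
    [0,0,0],
    [0,0,0],
    [0,0,0],
    [0,0,0.1],
    [0,0,0.4],
    [0,0,0.8],
    [0,0,1]
  ],
  "turn": [0,0,0,0,0,0,0,0,0]
}}

```text
time_s: 34.35
ee_pos: [460.3, 184.3, 195.8]
tool_rot: [[0.998, -0.059, 0.004], [-0.059, -0.998, 0.001], [0.004, -0.002, -1.0]]
contact_force: [-0.2, -0.0, -0.4]
gripper_width: 35.5
gripper_force: 0.0
```

Emit:
{"api": "jog_arm", "payload": {
  "grip": [0,0,0,0,0,0],
  "dp": [
    [-0.1,0,0.4],
    [-0.2,0,0.8],
    [-0.33,-0.2,1],
    [-0.33,-0.2,1],
    [-0.33,-0.2,1],
    [-0.33,-0.2,1]
  ],
  "turn": [0.0187,0.0187,0.0187,0.0187,0.0187,0.0187]
}}

```text
time_s: 35.1
ee_pos: [409.6, 153.9, 340.6]
tool_rot: [[1.0, 0.0, -0.002], [0.0, -1.0, -0.0], [-0.002, 0.0, -1.0]]
contact_force: [-0.6, -0.2, -0.7]
gripper_width: 43.4
gripper_force: 0.0
```

```bash
python3 slide.py | sed -n 1,12p
```

```text
[409.6 153.9 340.6] 35.15
high
   [nan nan] [0. 0.] 0.0 [520.7 277.5  81.4] [195.  89.]
   [504.7 104.2] [6.5 8.8] 2.46 [504.8 105.6  72.4] [371. 106.]
   [444.8 389.2] [18.  62.4] 11.95 [449.1 364.4  87.6] [111. 163.]
   [413.8 211.1] [6.4 8.6] 83.93 [415.2 210.6  72.7] [268. 196.]
walls
   [nan nan] [0. 0.] 0.0 [510.5 157.3  60.7] [320. 101.]
   [463.  236.9] [23.4 47.9] 78.12 [464.6 235.7  58.6] [245. 147.]
   [461.2 183.9] [21.9 44.6] 78.91 [461.6 182.9  58.6] [295. 150.]
   [457.  130.9] [26.8 44.5] 86.8 [458.5 132.1  58.6] [343. 153.]
   [454.3  77.1] [28.2 43.6] 80.87 [455.5  80.3  58.6] [392. 156.]
```

```bash
cat > fit.py <<'E'
from h import *
def rects(f,zlo,zhi,box,mn):
    z=np.load(f); im,d,K,T=[z[k] for k in("im","d","K","T")]; W=cloud(d,K,T)
    m=(d>0)&(W[...,2]>zlo)&(W[...,2]<zhi)&(W[...,0]>box[0])&(W[...,0]<box[1])&(W[...,1]>box[2])&(W[...,1]<box[3]); m[262:]=0
    m=cv2.morphologyEx(m.astype(np.uint8),cv2.MORPH_OPEN,np.ones((5,5)))
    n,l,st,c=cv2.connectedComponentsWithStats(m)
    for i in range(1,n):
        if st[i,4]>mn:
            P=W[l==i]; P=P[np.isfinite(P).all(1)]; print(np.round(cv2.minAreaRect(P[:,:2].astype(np.float32))[0],1),cv2.minAreaRect(P[:,:2].astype(np.float32))[1:],np.median(P[:,2]).round(1))
E
python3 - <<'E'
from fit import *
for f in("w2.npz","last.npz"):
    print(f); rects(f,59.5,63,(395,425,30,350),300); rects(f,59.5,63,(497,525,30,350),300)
rects("w1.npz",4,9,(300,480,-260,-40),2000); rects("w1.npz",28,42,(350,440,-200,-110),100)
E
```

```text
w2.npz
[413.6 201.9] ((16.502077102661133, 42.74138641357422), 3.2442760467529297) 60.8
last.npz
[411.8 189.1] ((35.95037078857422, 18.325265884399414), 87.95287322998047) 60.8
[513.4 177.6] ((30.535987854003906, 17.54476547241211), 89.53828430175781) 60.8
[ 392.8 -153.2] ((184.9183349609375, 120.74345397949219), 80.8548812866211) 6.8
[ 393.2 -154.1] ((14.382543563842773, 49.86024856567383), 80.3208236694336) 36.3
```

Emit:
{"api": "jog_arm", "payload": {
  "grip": [0,0,0],
  "dp": [
    [0,-0.35,0],
    [0,-0.7,0],
    [0,-1,0]
  ],
  "turn": [0,0,0]
}}

```text
time_s: 35.52
ee_pos: [409.7, 1.9, 340.7]
tool_rot: [[1.0, -0.0, -0.001], [-0.0, -1.0, 0.0], [-0.001, -0.0, -1.0]]
contact_force: [1.4, 0.3, 0.1]
gripper_width: 43.4
gripper_force: 0.0
```

Emit:
{"api": "jog_arm", "payload": {
  "grip": [0,0,0,0,0,0],
  "dp": [
    [0,-0.35,0],
    [0,-0.7,0],
    [0,-1,0],
    [0,-1,0],
    [0,-1,0],
    [0,-1,0]
  ],
  "turn": [-0.02,-0.04,-0.05,-0.05,-0.05,-0.05]
}}

```text
time_s: 36.28
ee_pos: [410.2, -145.2, 341.3]
tool_rot: [[0.988, -0.155, -0.0], [-0.155, -0.988, 0.0], [-0.0, -0.0, -1.0]]
contact_force: [-0.1, -1.0, -0.6]
gripper_width: 43.7
gripper_force: 0.0
```

```bash
python3 - <<'E'
from fit import *
print(arm.state()["ee_pos"],arm.state()["tool_rot"][:2,0])
im,d,K,T=grab("wrist"); np.savez("cov.npz",im=im,d=d,K=K,T=T); cv2.imwrite("pics/cov.png",im)
rects("cov.npz",4,9,(300,480,-280,-40),2000); rects("cov.npz",28,42,(350,440,-200,-110),100)
E
```

```text
[ 410.2191889  -145.23123568  341.31957002] [ 0.98797856 -0.15459047]
[ 392.8 -153.4] ((184.59083557128906, 120.2589111328125), 80.71756744384766) 6.8
[ 393.3 -153.1] ((12.880824089050293, 49.303592681884766), 81.6828384399414) 36.5
```

View pics/cov.png

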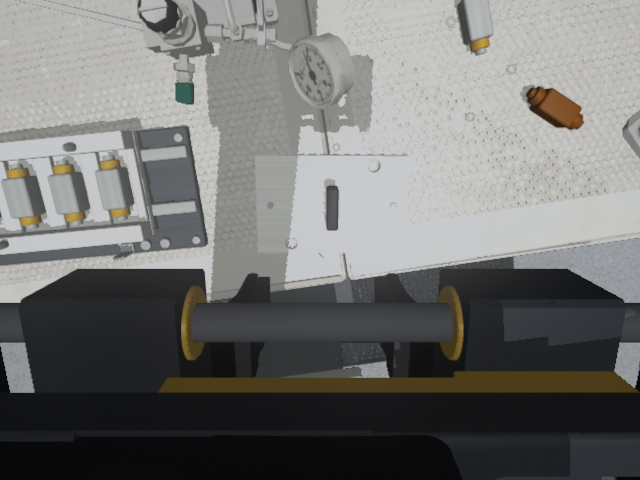

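Emit:
{"api": "jog_arm", "payload": {
  "grip": [-0.1,-0.1,-0.1,-0.1,-0.1],
  "dp": [
    [-0.077,-0.061,-0.3],
    [-0.077,-0.061,-0.7],
    [-0.077,-0.061,-1],
    [-0.077,-0.061,-1],
    [-0.077,-0.061,-1]
  ],
  "turn": [-0.0017,-0.0017,-0.0017,-0.0017,-0.0017]
}}

```text
time_s: 36.95
ee_pos: [399.5, -155.6, 193.5]
tool_rot: [[0.987, -0.162, 0.002], [-0.162, -0.987, -0.001], [0.002, 0.0, -1.0]]
contact_force: [0.8, 0.9, 0.1]
gripper_width: 39.5
gripper_force: 0.0
```

Emit:
{"api": "jog_arm", "payload": {
  "grip": [-0.1,-0.1,-0.1,-0.1,-0.1,-0.1],
  "dp": [
    [0,0,-0.3],
    [0,0,-0.6],
    [0,0,-0.8],
    [0,0,-0.85],
    [0,0,-0.85],
    [0,0,-0.85]
  ],
  "turn": [0,0,0,0,0,0]
}}

```text
time_s: 37.7
ee_pos: [399.8, -156.1, 65.8]
tool_rot: [[0.987, -0.162, 0.003], [-0.162, -0.987, -0.001], [0.003, 0.001, -1.0]]
contact_force: [0.4, -1.3, 1.2]
gripper_width: 39.0
gripper_force: 0.0
```

Emit:
{"api": "jog_arm", "payload": {
  "grip": [-0.1,-0.1,-0.1,-0.1,-0.1,-1,-1,-1,-1],
  "dp": [
    [-0.005,0.012,-0.15],
    [-0.005,0.012,-0.28],
    [-0.005,0.012,-0.35],
    [-0.005,0.012,-0.36],
    [-0.005,0.012,-0.36],
    [-0.005,0.012,-0.36],
    [-0.005,0.012,-0.36],
    [-0.005,0.012,-0.36],
    [-0.005,0.012,-0.36]
  ],
  "turn": [0,0,0,0,0,0,0,0,0],
  "force": 50
}}

```text
time_s: 38.83
ee_pos: [397.7, -154.1, 10.2]
tool_rot: [[0.987, -0.162, 0.0], [-0.162, -0.987, -0.0], [0.0, 0.0, -1.0]]
contact_force: [-0.1, -0.5, 2.8]
gripper_width: 13.7
gripper_force: 50.0
```

Emit:
{"api": "jog_arm", "payload": {
  "grip": [-1,-1,-1,-1,-1,-1],
  "dp": [
    [0,0,0.1],
    [0,0,0.3],
    [0,0,0.6],
    [0,0,0.9],
    [0,0,1],
    [0,0,1]
  ],
  "turn": [0,0,0,0,0,0]
}}

```text
time_s: 39.58
ee_pos: [397.8, -153.9, 160.2]
tool_rot: [[0.987, -0.162, 0.001], [-0.162, -0.987, -0.0], [0.001, 0.0, -1.0]]
contact_force: [0.2, 0.1, -5.0]
gripper_width: 13.6
gripper_force: 50.0
```

```bash
python3 - <<'E'
from h import *
y=np.array([.0586,.9983]); x=np.array([.9983,-.0586])
for f,c in(("w2.npz",(463.4,205.9)),("last.npz",(460.6,158)),):
    z=np.load(f); d=z["d"]; W=cloud(d,z["K"],z["T"]); W[262:]=np.nan
    Q=W[...,:2]-np.array(c); a=Q@x; b=Q@y; Z=W[...,2]
    for s in(-1,1):
        m=(Z>57)&(Z<64)&(abs(a-s*50.5)<13)&(abs(b)<115)
        m=cv2.morphologyEx(m.astype(np.uint8),cv2.MORPH_OPEN,np.ones((3,3)))>0
        print(f,s,m.sum(),"x edges",np.percentile(a[m],[1,99]).round(1),"y edges",np.percentile(b[m],[.3,99.7]).round(1))
E
```

```text
w2.npz -1 2894 x edges [-59.6 -41. ] y edges [-102.7  103.5]
w2.npz 1 3364 x edges [41.1 59.8] y edges [-103.2  103.2]
last.npz -1 3297 x edges [-59.6 -41. ] y edges [-101.8  104.2]
last.npz 1 3889 x edges [41.1 59.7] y edges [-101.7  104. ]
```

Emit:
{"api": "jog_arm", "payload": {
  "grip": [-1,-1,-1,-1,-1],
  "dp": [
    [0,0.1,0.2],
    [0,0.3,0.2],
    [0,0.55,0.2],
    [0,0.8,0.2],
    [0,1,0.2]
  ],
  "turn": [0,0,0.01,0.02,0.0326]
}}

```text
time_s: 40.2
ee_pos: [396.3, -2.5, 187.8]
tool_rot: [[0.998, -0.059, -0.004], [-0.059, -0.998, 0.001], [-0.004, -0.0, -1.0]]
contact_force: [-0.1, 0.2, -4.9]
gripper_width: 13.6
gripper_force: 50.0
```

Emit:
{"api": "jog_arm", "payload": {
  "grip": [-1,-1,-1,-1,-1,-1,-1,-1],
  "dp": [
    [0.05,0.2,0],
    [0.15,0.45,0],
    [0.25,0.7,0],
    [0.35,0.9,0],
    [0.43,1,0],
    [0.43,1,0],
    [0.43,1,0],
    [0.43,1,0]
  ],
  "turn": [0,0,0,0,0,0,0,0]
}}

```text
time_s: 41.2
ee_pos: [461.6, 145.1, 189.5]
tool_rot: [[0.998, -0.062, -0.001], [-0.062, -0.998, -0.001], [-0.001, 0.001, -1.0]]
contact_force: [-0.7, -0.2, -4.0]
gripper_width: 13.0
gripper_force: 50.0
```

Emit:
{"api": "jog_arm", "payload": {
  "grip": [-1,-1,-1,-1,-1,-1],
  "dp": [
    [0.027,0.088,-0.1],
    [0.027,0.088,-0.3],
    [0.027,0.088,-0.45],
    [0.027,0.088,-0.5],
    [0.027,0.088,-0.5],
    [0.027,0.088,-0.5]
  ],
  "turn": [0.0008,0.0008,0.0008,0.0008,0.0008,0.0008]
}}

```text
time_s: 41.95
ee_pos: [466.8, 159.4, 116.1]
tool_rot: [[0.998, -0.058, 0.002], [-0.058, -0.998, 0.0], [0.002, -0.0, -1.0]]
contact_force: [1.0, -0.1, -3.2]
gripper_width: 13.5
gripper_force: 50.0
```

```bash
cat > hov.py <<'E'
from h import *
s=arm.state(); print(s["ee_pos"],s["tool_rot"][:2,0],s["gripper_width"])
zt=s["ee_pos"][2]-10.2+6
for n in("side","scene"):
    im,d,K,T=grab(n); W=cloud(d,K,T); cv2.imwrite(f"pics/h_{n}.png",im)
    m=(d>0)&(abs(W[...,2]-zt)<4)&(abs(W[...,0]-460)<85)&(abs(W[...,1]-158)<120)
    m=cv2.morphologyEx(m.astype(np.uint8),cv2.MORPH_OPEN,np.ones((2,2)))>0
    P=W[m]; print(n,m.sum(),cv2.minAreaRect(P[:,:2].astype(np.float32)),np.median(P[:,2]))
    A=np.c_[P[:,:2]-P[:,:2].mean(0),np.ones(len(P))]; print(" tilt deg",np.degrees(np.linalg.lstsq(A,P[:,2],rcond=None)[0][:2]).round(2))
E
python3 hov.py
python3 -c "
import cv2,numpy as np
a=cv2.imread('pics/h_side.png')[140:280,240:400];b=cv2.imread('pics/h_scene.png')[170:310,190:350]
cv2.imwrite('pics/hh.png',np.hstack([cv2.resize(x,(400,350)) for x in(a,b)]))"
```

```text
[466.8389424  159.40077075 116.05366334] [ 0.99829564 -0.05833705] 13.5142930664413
side 923 ((454.21539306640625, 257.3121337890625), (393.46728515625, 136.47882080078125), 88.53812408447266) nan
 ** On entry to DLASCL parameter number  4 had an illegal value
 ** On entry to DLASCL parameter number  4 had an illegal valueTraceback (most recent call last):
  File "hov.py", line 9, in <module>
    A=np.c_[P[:,:2]-P[:,:2].mean(0),np.ones(len(P))]; print(" tilt deg",np.degrees(np.linalg.lstsq(A,P[:,2],rcond=None)[0][:2]).round(2))
                                                                                   ~~~~~~~~~~~~~~~^^^^^^^^^^^^^^^^^^^^^
    x, resids, rank, s = _umath_linalg.lstsq(a, b, rcond,
                         ~~~~~~~~~~~~~~~~~~~^^^^^^^^^^^^^
                                             signature=signature)
                                             ^^^^^^^^^^^^^^^^^^^^
    raise LinAlgError("SVD did not converge in Linear Least Squares")
numpy.linalg.LinAlgError: SVD did not converge in Linear Least Squares
[ WARN:0@0.028] global loadsave.cpp:275 findDecoder imread_('pics/h_scene.png'): can't open/read file: check file path/integrity
Traceback (most recent call last):
TypeError: 'NoneType' object is not subscriptable
```

```bash
sed -i 's/np.ones((2,2)))>0/np.ones((3,3)))>0/; s/P=W\[m\];/P=W[m]; P=P[np.isfinite(P).all(1)];/' hov.py
python3 hov.py
python3 -c "
import cv2,numpy as np
a=cv2.imread('pics/h_side.png')[140:280,240:400];b=cv2.imread('pics/h_scene.png')[170:310,190:350]
cv2.imwrite('pics/hh.png',np.hstack([cv2.resize(x,(400,350)) for x in(a,b)]))"
```

```text
[466.8079633  159.40518618 116.00890253] [ 0.99829775 -0.05830095] 13.413753050927312
side 756 ((457.90338134765625, 157.42703247070312), (190.77041625976562, 120.02335357666016), 87.22111511230469) 113.33511293168772
 tilt deg [0.08 0.11]
scene 929 ((458.2516174316406, 160.11453247070312), (192.2953338623047, 125.55852508544922), 87.14029693603516) 112.09383695945982
 tilt deg [0.17 0.19]
```

View pics/hh.png

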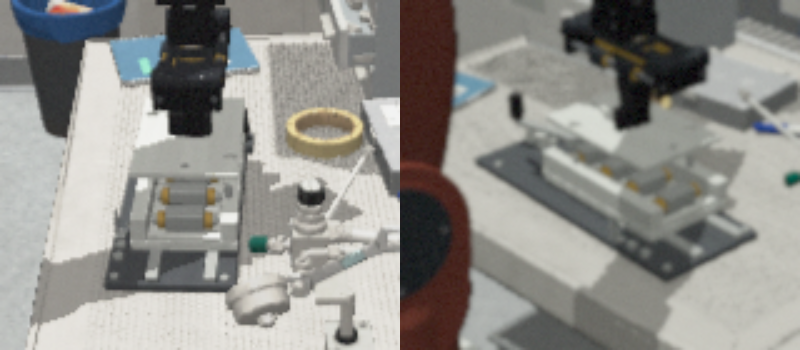

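Emit:
{"api": "jog_arm", "payload": {
  "grip": [-1,-1,-1,-1,-1],
  "dp": [
    [-0.008,-0.006,-0.05],
    [-0.008,-0.006,-0.1],
    [-0.008,-0.006,-0.16],
    [-0.008,-0.006,-0.165],
    [-0.008,-0.006,-0.165]
  ],
  "turn": [0,0,0,0,0]
}}

```text
time_s: 42.72
ee_pos: [464.9, 158.5, 90.2]
tool_rot: [[0.998, -0.058, -0.0], [-0.058, -0.998, 0.0], [-0.0, -0.0, -1.0]]
contact_force: [0.1, 0.1, -3.6]
gripper_width: 13.5
gripper_force: 50.0
```

Emit:
{"api": "jog_arm", "payload": {
  "grip": [-1,-1,-1,-1,-1,-1],
  "dp": [
    [0.004,0,-0.02],
    [0.004,0,-0.04],
    [0.004,0,-0.06],
    [0.004,0,-0.075],
    [0.004,0,-0.075],
    [0.004,0,-0.075]
  ],
  "turn": [0,0,0,0,0,0]
}}

```text
time_s: 43.48
ee_pos: [465.6, 158.4, 79.1]
tool_rot: [[0.998, -0.058, 0.0], [-0.058, -0.998, 0.0], [0.0, -0.0, -1.0]]
contact_force: [0.4, -0.2, -4.7]
gripper_width: 13.7
gripper_force: 50.0
```

Emit:
{"api": "jog_arm", "payload": {
  "grip": [-1,-1,-1,-1,-1,-1],
  "dp": [
    [0,0,-0.015],
    [0,0,-0.03],
    [0,0,-0.045],
    [0,0,-0.055],
    [0,0,-0.055],
    [0,0,-0.055]
  ],
  "turn": [0,0,0,0,0,0]
}}

```text
time_s: 44.22
ee_pos: [465.6, 158.4, 70.8]
tool_rot: [[0.998, -0.058, 0.0], [-0.058, -0.998, 0.0], [0.0, -0.0, -1.0]]
contact_force: [0.9, 0.9, -4.7]
gripper_width: 13.3
gripper_force: 50.0
```

Lower the last bit gently, let go, and rise.

Emit:
{"api": "jog_arm", "payload": {
  "grip": [-1,-1,-1,-1],
  "dp": [
    [0,0,-0.004],
    [0,0,-0.008],
    [0,0,-0.008],
    [0,0,-0.008]
  ],
  "turn": [0,0,0,0]
}}

```text
time_s: 44.72
ee_pos: [465.7, 158.4, 70.2]
tool_rot: [[0.998, -0.058, 0.0], [-0.058, -0.998, -0.0], [0.0, 0.0, -1.0]]
contact_force: [-3.7, -0.8, 5.4]
gripper_width: 13.6
gripper_force: 50.0
```

Emit:
{"api": "jog_arm", "payload": {
  "grip": [-0.1,-0.1,-0.1,-0.1,-0.1,-0.1,-0.1,-0.1],
  "dp": [
    [0,0,0],
    [0,0,0],
    [0,0,0],
    [0,0,0],
    [0,0,0.1],
    [0,0,0.4],
    [0,0,0.8],
    [0,0,1]
  ],
  "turn": [0,0,0,0,0,0,0,0]
}}

```text
time_s: 45.72
ee_pos: [466.5, 159.2, 223.9]
tool_rot: [[0.998, -0.058, 0.005], [-0.058, -0.998, 0.001], [0.005, -0.001, -1.0]]
contact_force: [0.0, 0.8, -0.2]
gripper_width: 39.3
gripper_force: 0.0
```

Emit:
{"api": "jog_arm", "payload": {
  "grip": [0,0,0,0,0,0],
  "dp": [
    [-0.1,0,0.3],
    [-0.2,0,0.6],
    [-0.36,0,0.9],
    [-0.36,0,0.9],
    [-0.36,0,0.9],
    [-0.36,0,0.9]
  ],
  "turn": [0,0,0,0,0,0]
}}

```text
time_s: 46.48
ee_pos: [411.4, 158.1, 353.6]
tool_rot: [[0.998, -0.058, -0.002], [-0.058, -0.998, -0.0], [-0.002, 0.0, -1.0]]
contact_force: [-0.2, -0.6, 0.5]
gripper_width: 43.5
gripper_force: 0.0
```

```bash
python3 - <<'E'
from h import *
im,d,K,T=grab("wrist"); W=cloud(d,K,T); cv2.imwrite("pics/end.png",im); print(arm.state()["ee_pos"])
m=(d>0)&(W[...,2]>61)&(W[...,2]<75)&(abs(W[...,0]-460)<70)&(abs(W[...,1]-158)<100); m[262:]=0
m=cv2.morphologyEx(m.astype(np.uint8),cv2.MORPH_OPEN,np.ones((3,3)))>0
P=W[m];P=P[np.isfinite(P).all(1)]; print(cv2.minAreaRect(P[:,:2].astype(np.float32)),np.median(P[:,2]))
m=abs(P[:,2]-66.5)<3;P=P[m];A=np.c_[P[:,:2]-P[:,:2].mean(0),np.ones(len(P))]; print(np.degrees(np.linalg.lstsq(A,P[:,2],rcond=None)[0][:2]))
E
```

```text
[411.41319268 158.13135176 353.53841933]
((461.29833984375, 159.503173828125), (187.167724609375, 119.63510131835938), 86.66734313964844) 66.76415508054745
[0.01214843 0.00342191]
```

View pics/end.png

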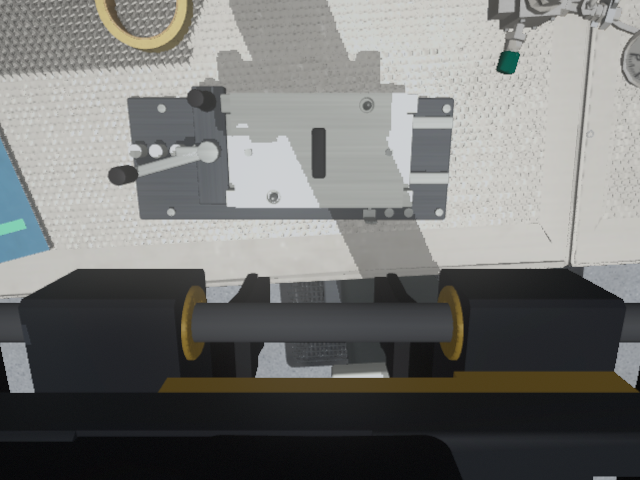

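The cover lies flush: its top is 6 mm over the walls with no tilt, and both pins show in the holes at (367,104) and (274,197). The lever is closed (122,175), and the gripper is clear.

```bash
python3 -c "
from plant import arm
print(arm.close_job())"
```

```text
the job is handed in; nothing more can be done
None
```

The job is done and handed in at about 46 s: the carriage is locked with its pointer at the flag (within about 1 mm), spare filters are seated in pockets 2 and 3, and the cover lies flush over both pins with the gripper clear.

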